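Grade water-bath cover balls by size

TASK

Set the ball grader's dial two clicks clockwise from its stop (pointer at the red dot). Then pick up the scoop tray of mixed water-bath balls and tip it out, mouth down, onto the high end of the sloping rails (blue strips), so that the three small orange balls drop through and roll into the orange bay and the two large white ones roll down the rails to the yellow cross wall. Put the empty tray back upright on its blue mat, leave the dial set, and do not disturb the bottle, the jar or the well plate.

Things in the scene. Friction and masses are not known exactly. Their poses are not given: they have to be found in the camera images.
- grader: Fixed ball grader, origin on the bench under its middle, z up, sloping 12 degrees downhill along grader -y. Upper deck: 5 steel rails running downhill, 39 mm apart, clear gaps 31 mm, x -78..78, y -98..215 mm, rail tops at z = 112 + 0.213 y mm. Side walls 40 mm above the rails, 20 mm at the high end. Console with the dial on its -x side, centre x -165, y 0. Nothing is higher than 205 mm.
- infeed (a point): Point at rail-top height over the middle of the deck's infeed near the high end (blue strips on the side walls; 156 mm clear between the walls): grader x 0, y 147, z 143 mm. Axes as the grader's. Tip the balls out here, lip low over the rails, mouth towards grader -y.
- cross_wall (a point): Rail-top point at the yellow cross wall that ends the deck at grader y -98: it stops large balls on the rails. Small ones drop between the rails onto a white floor, roll under the cross wall and stop in the open orange bay beyond it (grader y -105..-205 mm, floor 44 mm below the rail plane).
- dial (a joint): Dial angle in rad, clockwise positive looking onto its face. Detents (clicks) at 0 (the stop, start), 0.5, 1.0, 1.5; red dot = 1.0 = two clicks. Leaving a detent takes up to about 0.2 N m; within about 0.15 rad it pulls the dial in. The white floor under the rails then lies 14, 28, 42, 56 mm below the rail tops; only 42 lets small balls roll into the bay.
- dial_grip (a point): Grip point on the dial's axis, 41 mm above the sloped console face. Site z = dial axis, out of the face (30 degrees from vertical, leaning to grader -x). Black grip bar 64 mm long, 16 thick, its top 11 mm above this point, the 60 mm disc under it 30 mm below. The point turns with the dial; the bar lies along point x turned +0.5 rad about point z: at dial 0.5 it points along grader x, up the face.
- mat: Fixed blue mat 200 (x) x 260 (y) mm, 3 mm thick, origin at the centre of its underside.
- tray: Loose grey scoop tray, 106 (x) x 179 (y) mm, walls 42 mm high, about 0.25 kg; origin on its underside, spans y -83 (mouth) to 96 mm. The mouth is its -y end: no wall, but the floor ramps up 17 degrees over the last 44 mm to a lip 18 mm high, so balls leave only when the mouth is tipped down more than about 20 degrees; 45 empties it.
- tray_grip (a point): Middle of the tray's blue handle bar, 105 mm above its underside, tray y +8 mm. The bar lies along tray x, 96 mm between its posts, 14 mm thick (along tray y), 24 mm tall. Axes as the tray's. Grip across tray y from above.
- tray_lip (a point): Middle of the tray's lip edge: tray y -83, z 18 mm. Axes as the tray's.
- large1: Large white hollow ball, 46 mm diameter, 18 g. Origin at its centre. Starts in the tray.
- large2: Another large white ball, as large1.
- small1: Small orange ball, 26 mm diameter, 10 g. Origin at its centre. Starts in the tray.
- small2: Another small orange ball, as small1.
- small3: Another small orange ball, as small1.
- reagent: Bystander: clear reagent bottle with white cap, 72 mm diameter, 150 mm high, upright; origin under it.
- jar: Bystander: amber jar with black lid, 60 mm diameter, 85 mm high; origin under it.
- plate: Bystander: clear 96-well plate with blue wells, 86 x 128 x 14 mm, flat on the bench; origin under its centre.
Not all that is in view belongs to the job. Of the things like the tray, leave any that is brown; of the rest the larger one is meant.

How it is judged (in metres and radians):
On the way, in this order (a step that is already met when the one before it is completed fails the run):
1. the dial stands at the second click, the tray still on its mat (value of joint dial between 0.85 and 1.15 rad and distance of tray from where it was at the start of the episode below 0.03 m), for 0.2 s.
2. the tray is tipped mouth-down with its lip over the rails' high end (horizontal distance between tray_lip and infeed below 0.09 m and angle between tray's own z axis and vertical above 0.3 rad), for 0.1 s.
3. all balls have been tipped and lie sorted (x of large1 in the frame of grader between -0.08 and 0.08 m and z of large1 in the frame of grader between 0.02 and 0.15 m and y of large1 in the frame of grader between -0.095 and 0.03 m and x of large2 in the frame of grader between -0.08 and 0.08 m and z of large2 in the frame of grader between 0.02 and 0.15 m and y of large2 in the frame of grader between -0.095 and 0.03 m and x of small1 in the frame of grader between -0.08 and 0.08 m and z of small1 in the frame of grader between 0.02 and 0.1 m and y of small1 in the frame of grader between -0.225 and -0.11 m and x of small2 in the frame of grader between -0.08 and 0.08 m and z of small2 in the frame of grader between 0.02 and 0.1 m and y of small2 in the frame of grader between -0.225 and -0.11 m and x of small3 in the frame of grader between -0.08 and 0.08 m and z of small3 in the frame of grader between 0.02 and 0.1 m and y of small3 in the frame of grader between -0.225 and -0.11 m), for 0.2 s.
At the end, for the whole second after the job is handed in: Dial at 1.0 rad within 0.15; both large balls at rest on the rails by the cross wall (grader y -95 to 30 mm), the small ones in the orange bay (y -225 to -110); tray at rest flat on the mat, upright within 0.06 rad, its origin within 50 mm (mat x) and 55 mm (mat y) of the mat centre (all of step 3 and value of joint dial between 0.85 and 1.15 rad and x of tray in the frame of mat between -0.05 and 0.05 m and y of tray in the frame of mat between -0.055 and 0.055 m and height (world z) of tray below 0.008 m and angle between tray's own z axis and vertical below 0.06 rad and linear speed of each of large1, large2, small1, small2, small3, tray below 0.03 m/s); the robot touches nothing.
It fails at once if the reagent is pushed over 20 mm or tipped (distance of reagent from where it was at the start of the episode above 0.02 m or angle between reagent's own z axis and vertical above 0.3 rad).
It fails at once if the jar is pushed over 20 mm or tipped (distance of jar from where it was at the start of the episode above 0.02 m or angle between jar's own z axis and vertical above 0.3 rad).
It fails at once if the plate is pushed over 20 mm or tipped (distance of plate from where it was at the start of the episode above 0.02 m or angle between plate's own z axis and vertical above 0.3 rad).
It also fails if it takes over 67 s, if anything falls off the work surface, if the arm or the gripper's body presses on something with over 40 N, if the wrist force passes 120 N, or if a joint passes its speed limit or range.

ROBOT

A 7-joint arm with a two-finger parallel gripper is mounted at the origin on the work surface. World frame = base frame: x ahead of the robot, y to its left, z up, the work surface at z = 0. Lengths are in m, angles in degrees, forces in N, time in s.
With the tool pointing down it reaches from about 0.425 to 0.875 m from the base axis. Payload 8.4 kg.
Tool frame: the origin (TCP) lies midway between the tips of the shut fingers; the grasp point (between the pads) lies 19 mm behind it; x points along the fingers, z is the direction in which the jaws open and shut, and the axes are right-handed (so a half turn about x gives the same grasp; the last joint's range is limited). The gripper opens to 85 mm and grips with 20 to 120 N. Pads are 22 mm wide; open, the fingers measure 114 mm over their backs; the gripper's body (76 mm by 85 mm) begins 54 mm behind the grasp point. The pads swing forward as they close: fully open they stand 13 mm farther back than shut.
Start: joints at [-81.2, 19.091, 2.286, 83.961, -0.768, 76.965, -3.352], TCP at [0.163, 0.629, 0.231] pointing down, gripper open.
Joint ranges: [-147.57, 147.57], [-21.85, 119.76], [-74.77, 79.35], [14.55, 137.4], [-85.83, 265.84], [4.83, 119.75], [-152.11, 152.11]. Speed limits (degrees/s): [127.2, 127.2, 159.86, 159.86, 180, 180, 180].

INTERFACE

Orientations are given as a 3x3 rotation matrix whose columns are the frame's x, y, z axes.
In Python, from rig import state, read_camera, job_done, look_for gives the robot as it stands.
- The arm moves only by the tool play_rows, never from a script. Its argument "motion" is a list that holds one entry, the list of rows, each a list of 5 numbers: the finger opening in m, from 0 to 0.0854, then the shift along the tool's x, y, z in m, then the turn about the tool's x in rad. In form: [[[claw, x, y, z, roll], ...]]. A call has 1 to 5 rows; each row shifts and turns the pose as measured when the row begins, along the tool's axes as they then stand; what a row does not reach is not made up. A row lasts 1/10 s, in which the tool goes at most 50 mm and 8.59 degrees, less where a joint would pass 70% of its speed; a pose out of reach is approached as far as the arm can. A call is refused whole if a number of a shift passes 0.05 or a number of a turn 0.15, either way. A call with a gripper value outside its range is refused whole. The fingers move at their own pace and stop on an object; "grip_force" is the grip in N (left out, the last holds). Time passes only in rows, so rows that do not move let the fingers close. It gives the time, the measured TCP pose, the force and the opening at its end, in the units of the state.
- state(): the state, without advancing time (a new reading comes with each control period).
- read_camera(name): name is "side" or "top"; returns a dict with "img" (400x640x3 uint8, red, green, blue), "fov_y" (degrees; the focal length in pixels is half the picture's height over the tangent of half this angle, whatever the lens; pixels are square), "cx", "cy" (the principal point, pixels), "dist_coeffs" ([k1, k2, p1, p2, k3] as OpenCV has them; the pictures are not rectified), "cam_to_world" (4x4, takes a point from camera to world coordinates). Camera axes: x right, y up, looking along -z (the intrinsics and any distortion apply to the point x, -y, -z); pixel columns grow to the right and rows downward; lengths in m; the calibration is good to about 2 mm. A picture is of the moment at which its call begins. There is no depth.
- job_done(): hands the job in, once; it reports no verdict.
Trained networks look in the newest picture that a camera, given by its name, has taken for a name from the list of things; names that differ only in an ending like _2 or _b are one class to them, and where a whole thing is asked for, a point or a joint stands for the part that bears it (a point fixed in the world has none). Each returns a list of dicts, best first, with "confidence" (0 to 1); they miss things now and then, are a little off and sometimes report something else, mostly with a low value. They report only what shows in the picture. A call takes as long as a camera call. They do not tell look-alikes from the thing itself.
- look_for(camera, name): "box" ([left, top, right, bottom] as shares, 0 to 1, of the picture: columns of its width, rows of its height, round what is visible of it).
The state is a dict: "time_s": time; "joints": joint angles; "joint_vel": joint speeds; "joint_torque": joint torques, N m; "tcp_pos": TCP position; "orientation": TCP orientation; "contact_force": force on the tool from outside, world axes, zero at the start; "moment": the same for the moment, N m; "opening": finger opening in m.
Only numpy, scipy, OpenCV 4.12 (cv2) and the standard library are available. Lean on these libraries where they do the work, as an engineer would, in place of code of your own. Each camera call takes 0.05 s, during which the arm holds its last target. There are 200 camera calls.

## Working session

There is one attempt and no reset: what is moved stays moved. The work goes in short steps, Python scripts to look and compute and a tool call to move; the robot and the scene stay as the last step left them, time stands still between calls to the robot, and variables do not carry over. Pictures are saved under pics/ and viewed, on a budget of 10 in all, crops included, one or two more only if the job needs it, and the job is handed in when it is done.

Besides the shell and the picture viewer there is one more tool, called by a JSON object that holds its "name" and its "arguments", one argument or row to a line. play_rows: Moves the arm, as the interface text tells. Its arguments: {"type":"object","properties":{"motion":{"type":"array","items":{"type":"array","items":{"type":"array","items":{"type":"number"}}}},"grip_force":{"type":"number"}},"required":["motion"]}

```bash
mkdir -p pics
cat > h.py <<'E'
import numpy as np, cv2
from rig import state, read_camera, job_done, look_for
def K(c):
    f=200/np.tan(np.radians(c['fov_y'])/2); return np.array([[f,0,c['cx']],[0,f,c['cy']],[0,0,1.]])
def ray(c,uv):
    n=cv2.undistortPoints(np.array(uv,float).reshape(-1,1,2),K(c),np.array(c['dist_coeffs'],float)).reshape(-1,2)
    T=np.array(c['cam_to_world']); d=np.c_[n[:,0],-n[:,1],-np.ones(len(n))]@T[:3,:3].T
    return T[:3,3],d
def onz(c,uv,z):
    o,d=ray(c,uv); return o+d*((z-o[2])/d[:,2])[:,None]
def proj(c,P):
    T=np.array(c['cam_to_world']); p=(np.atleast_2d(P)-T[:3,3])@T[:3,:3]
    q=p*[1,-1,-1]
    return cv2.projectPoints(q,np.zeros(3),np.zeros(3),K(c),np.array(c['dist_coeffs'],float))[0].reshape(-1,2)
def save(c,n,crop=None,s=1):
    im=c['img'][:,:,::-1]
    if crop: l,t,r,b=crop; im=im[t:b,l:r]
    cv2.imwrite('pics/'+n,cv2.resize(im,None,fx=s,fy=s,interpolation=cv2.INTER_CUBIC))
E
python3 - <<'E'
from h import *
for n in ('top','side'):
    c=read_camera(n); save(c,n+'0.png',s=1.25); np.save(n+'0.npy',c,allow_pickle=True)
    print(n,c['fov_y'],c['dist_coeffs'],np.round(c['cam_to_world'],3).tolist())
    for k in ('grader','dial','mat','tray','tray_grip','large1','small1','reagent','jar','plate'):
        print(k,[(np.round(np.array(d['box'])*[640,400,640,400]).astype(int).tolist(),round(d['confidence'],2)) for d in look_for(n,k)])
print(state())
E
```

```text
top 52.99452284054779 [-0.09004926  0.          0.          0.          0.        ] [[-0.012, 0.982, -0.19, 0.27], [-1.0, -0.013, -0.005, 0.17], [-0.007, 0.19, 0.982, 1.343], [0.0, 0.0, 0.0, 1.0]]
grader [([358, 113, 498, 215], 0.68)]
dial [([433, 191, 449, 207], 0.69), ([270, 209, 275, 215], 0.4), ([247, 138, 267, 162], 0.36)]
mat [([219, 186, 299, 248], 0.69), ([232, 195, 290, 232], 0.42)]
tray [([231, 193, 287, 231], 0.72), ([153, 187, 197, 245], 0.67), ([253, 258, 295, 300], 0.59)]
tray_grip [([150, 184, 196, 243], 0.8), ([231, 194, 288, 233], 0.63)]
large1 [([262, 203, 266, 214], 0.5), ([233, 217, 254, 225], 0.44), ([246, 139, 268, 165], 0.33)]
small1 [([270, 206, 276, 213], 0.5), ([266, 222, 276, 227], 0.48)]
reagent [([310, 140, 330, 167], 0.63)]
jar [([248, 136, 264, 164], 0.82), ([358, 113, 501, 215], 0.64)]
plate [([333, 222, 369, 245], 0.78), ([245, 137, 267, 167], 0.72)]
side 46.30627050183324 [-0.01446816  0.          0.          0.          0.        ] [[-0.876, 0.294, -0.384, -0.028], [-0.483, -0.511, 0.711, 1.15], [0.013, 0.808, 0.589, 0.928], [0.0, 0.0, 0.0, 1.0]]
gr
[... 672 characters left out ...]
6623,  -3.34988793]), 'joint_vel': array([-0.07975071,  0.03867883,  0.00966365, -0.07409592,  0.01275647,
        0.08796305,  0.01786196]), 'joint_torque': array([-2.16880755e-05, -6.58303142e+01,  1.36350866e+00, -4.05846334e+01,
        1.67860341e-02,  2.38623921e-03, -3.06275683e-05]), 'tcp_pos': array([0.1625921 , 0.62928693, 0.23130657]), 'orientation': array([[ 1.69435293e-05, -9.68217753e-01,  2.50108743e-01],
       [-8.57260044e-05,  2.50108741e-01,  9.68217750e-01],
       [-9.99999996e-01, -3.78458490e-05, -7.87637146e-05]]), 'contact_force': array([ 0.3459513 , -1.14210942,  0.80653255]), 'moment': array([ 0.03059188,  0.00546477, -0.01206079]), 'opening': 0.08518912443434731}
```

View pics/top0.png

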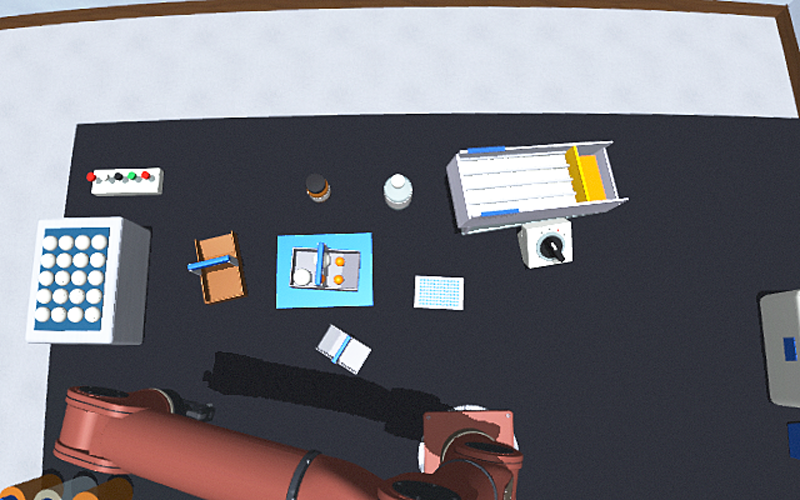

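View pics/side0.png

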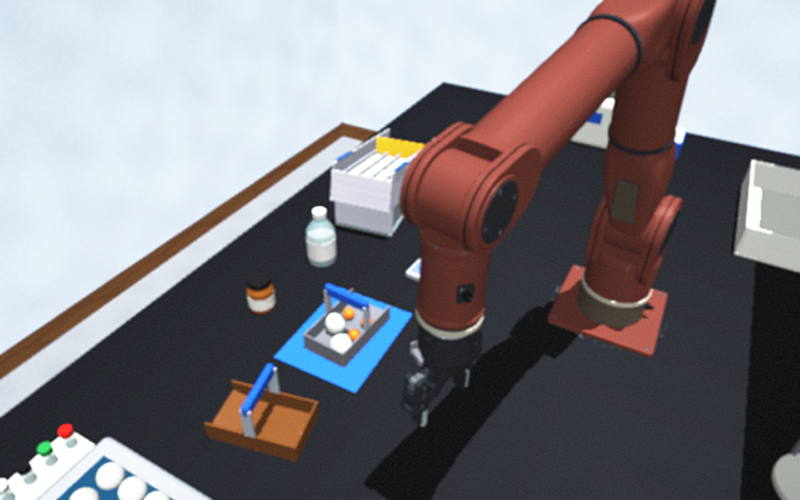

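The candidates for the tray (scaled top-view pixels) are the grey tray with balls on the mat (325,270), the brown tray (217,267) and a small white/grey one at (343,350). I choose the grey one on the mat. The bottle is at (398,190), the jar at (318,188), the plate at (439,293) and the dial at (552,247). Next is a close crop to check this.

Run:
```python
from h import *
t=np.load('top0.npy',allow_pickle=True).item(); s=np.load('side0.npy',allow_pickle=True).item()
def cr(c,l,tp,r,b,k): return cv2.resize(c['img'][tp:b,l:r,::-1],None,fx=k,fy=k,interpolation=cv2.INTER_CUBIC)
C=np.zeros((600,800,3),np.uint8)
a=cr(t,350,105,510,220,3); C[:345,:480]=a
a=cr(t,215,180,305,255,3.5); C[:a.shape[0],484:484+a.shape[1]]=a
a=cr(s,215,220,345,318,2.5); C[350:350+a.shape[0],:a.shape[1]]=a
a=cr(t,410,170,470,220,5); C[350:600,400:700]=a
cv2.imwrite('pics/crops.png',C)
im=t['img']; hsv=cv2.cvtColor(im,cv2.COLOR_RGB2HSV)
m=((hsv[...,0]>95)&(hsv[...,0]<108)&(hsv[...,1]>120)).astype(np.uint8)
m=cv2.morphologyEx(m,cv2.MORPH_CLOSE,np.ones((3,3)))
cs,_=cv2.findContours(m,0,2)
for c in cs:
    if cv2.contourArea(c)>1000:
        h=cv2.convexHull(c).reshape(-1,2).astype(float)
        P=onz(t,h,.003)[:,:2]; r=cv2.minAreaRect(P.astype(np.float32)); print('mat',r)
```

```text
mat ((0.4899764955043793, 0.37678325176239014), (0.19999556243419647, 0.26071155071258545), 0.9790380001068115)
```

View pics/crops.png

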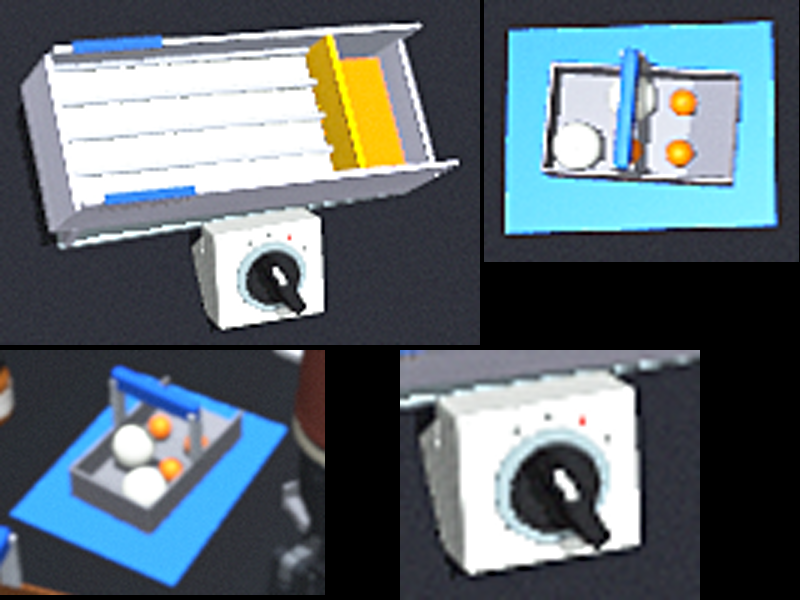

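The crop shows the grey tray on the mat with 2 white and at least 3 orange balls. Its mouth is towards the right (world -y) and its bar runs along world x. The grader's high end is on the left (+y), and the dial bar points down-right, with the red dot at upper right.

Run:
```python
from h import *
from scipy.optimize import least_squares
t=np.load('top0.npy',allow_pickle=True).item()
g=lambda p:np.array(p)/3+[350,105]
R=lambda y,h:(112+.213*y+h)/1000
pts=[((75,45),(80,175,40)),((161,41),(80,119,40)),((107,197),(-80,175,40)),((195,190),(-80,119,40)),((418,26),(80,-215,40)),((456,163),(-80,-215,40)),((378,60),(78,-205,-44)),((52,50),(80,215,38))]
uv=np.array([g(p[0]) for p in pts]); M=np.array([[p[1][0]/1e3,p[1][1]/1e3,R(p[1][1],p[1][2])] for p in pts])
def W(q,M):
    c,s=np.cos(q[2]),np.sin(q[2]); return np.c_[q[0]+c*M[:,0]-s*M[:,1],q[1]+s*M[:,0]+c*M[:,1],M[:,2]]
f=lambda q:(proj(t,W(q,M))-uv).ravel()
r=least_squares(f,[.65,-.15,0],loss='soft_l1'); q=r.x
print('grader',q[:2],np.degrees(q[2])); print(np.round(f(q).reshape(-1,2),1).tolist())
print('infeed',W(q,np.array([[0,.147,.143]])))
d=g((275,278))
for z in (.06,.08,.1,.12,.14): 
    p=onz(t,[d],z)[0]; c,s=np.cos(q[2]),np.sin(q[2]); e=p[:2]-q[:2]; print(z,'dial grader xy',c*e[0]+s*e[1],-s*e[0]+c*e[1],p)
k=lambda p:np.array(p)/3.5+[215-484/3.5,180]
U=np.array([k(p) for p in [(553,66),(545,174),(740,75),(736,184)]]); print('tray top corners',onz(t,U,.042).round(4).tolist())
# handle bar ends
B=np.array([k(p) for p in [(632,50),(622,167)]]); P=onz(t,B,.117); print('bar',P.round(4).tolist(),P.mean(0),np.linalg.norm(P[0]-P[1]))
for n in ('reagent','jar','plate'):
    b=np.array(look_for('top',n)[0]['box'])*[640,400,640,400]; print(n,onz(t,[[(b[0]+b[2])/2,b[3]]],0)[0],onz(t,[[b[0],b[1]],[b[2],b[3]]],.014)[:,:2].tolist())
```

```text
grader [ 0.69686376 -0.20072609] 8.362459222320762
[[4.4, 0.4], [-7.1, 0.7], [3.9, -0.6], [-8.0, 0.0], [0.2, 0.3], [-0.6, -0.1], [1.7, -0.8], [-0.5, -0.2]]
infeed [[ 0.67548484 -0.05528902  0.143     ]]
0.06 dial grader xy -0.16672295443867186 -0.005822764074217963 [ 0.53276026 -0.23073427  0.06      ]
0.08 dial grader xy -0.16986287081213983 0.0009499408868550024 [ 0.52866874 -0.22449023  0.08      ]
0.1 dial grader xy -0.17300278718560794 0.007722645847927877 [ 0.52457722 -0.21824619  0.1       ]
0.12 dial grader xy -0.17614270355907602 0.014495350809000804 [ 0.5204857  -0.21200214  0.12      ]
0.14 dial grader xy -0.179282619932544 0.021268055770073714 [ 0.51639418 -0.2057581   0.14      ]
tray top corners [[0.5414, 0.4533, 0.042], [0.4381, 0.4581, 0.042], [0.5303, 0.275, 0.042], [0.4268, 0.2785, 0.042]]
bar [[0.5395, 0.366, 0.117], [0.4339, 0.3731, 0.117]] [0.48669337 0.3695375  0.117     ] 0.10577230747891148
reagent [0.65806152 0.16888202 0.        ] [[0.7523583039068213, 0.2027120292642188], [0.6535534098892395, 0.13436453416872135]]
jar [0.67490544 0.39170611 0.        ] [[0.7703568551099623, 0.42067581560793815], [0.6702128104203955, 0.3607369864415133]]
plate [0.38687545 0.06829491 0.        ] [[0.46446386941429385, 0.12823722688476494], [0.3847947137863342, 0.008973831618208333]]
```

{"name": "play_rows", "arguments": {
  "motion": [
    [[0.085, -0.045, 0, 0, 0], [0.085, -0.045, 0, 0, 0], [0.085, -0.03, -0.03, -0.02, 0], [0.085, 0, -0.042, -0.026, 0], [0.085, 0, -0.042, -0.026, 0]]
  ]
}}

```text
time_s: 1.75
tcp_pos: [0.25, 0.5328, 0.3532]
orientation: [[-0.003, -0.972, 0.237], [-0.004, 0.237, 0.972], [-1.0, 0.002, -0.004]]
contact_force: [1.5, 1.0, 0.4]
opening: 0.085
```

{"name": "play_rows", "arguments": {
  "motion": [
    [[0.085, 0, -0.042, -0.026, 0], [0.085, 0, -0.042, -0.026, 0], [0.085, 0, -0.042, -0.026, 0], [0.085, 0, -0.042, -0.026, 0], [0.085, 0, -0.042, -0.026, 0]]
  ]
}}

```text
time_s: 2.25
tcp_pos: [0.4254, 0.3526, 0.3553]
orientation: [[-0.001, -0.972, 0.235], [0.001, 0.235, 0.972], [-1.0, 0.001, 0.001]]
contact_force: [0.3, -0.1, -0.0]
opening: 0.085
```

{"name": "play_rows", "arguments": {
  "motion": [
    [[0.085, 0, -0.042, -0.026, 0], [0.085, 0, -0.042, -0.026, 0], [0.085, 0, -0.042, -0.026, 0], [0.085, 0, -0.042, -0.026, 0], [0.085, 0, -0.042, -0.026, 0]]
  ]
}}

```text
time_s: 2.75
tcp_pos: [0.5996, 0.1735, 0.3568]
orientation: [[0.002, -0.972, 0.234], [0.004, 0.234, 0.972], [-1.0, -0.001, 0.005]]
contact_force: [0.9, 1.3, 0.4]
opening: 0.0845
```

{"name": "play_rows", "arguments": {
  "motion": [
    [[0.085, 0, -0.045, -0.02, 0], [0.085, 0, -0.045, -0.02, 0], [0.085, 0, -0.045, -0.02, 0], [0.085, 0, -0.048, 0, 0], [0.085, 0, -0.048, 0, 0]]
  ]
}}

```text
time_s: 3.25
tcp_pos: [0.8078, 0.0562, 0.3598]
orientation: [[0.006, -0.972, 0.236], [0.005, 0.236, 0.972], [-1.0, -0.005, 0.006]]
contact_force: [1.1, 1.0, 0.8]
opening: 0.0853
```

{"name": "play_rows", "arguments": {
  "motion": [
    [[0.085, 0, -0.05, 0, 0], [0.085, 0, -0.05, 0, 0], [0.085, 0, -0.05, 0, 0], [0.085, 0, -0.05, 0, 0], [0.085, 0, -0.05, 0, 0]]
  ]
}}

```text
time_s: 3.75
tcp_pos: [0.9032, 0.0071, 0.3348]
orientation: [[0.079, -0.961, 0.264], [0.028, 0.267, 0.963], [-0.996, -0.069, 0.048]]
contact_force: [-1.9, 5.7, 2.9]
opening: 0.0852
```

```bash
python3 -c "
from h import *
s=state();print(s['joints'].round(1),s['joint_vel'].round(0))"
```

```text
[ -9.7  61.9  74.1  14.5 -69.6 108.9  79.4] [  11.   27.  112.   -1. -116.  -11.   13.]
```

{"name": "play_rows", "arguments": {
  "motion": [
    [[0.085, -0.02, -0.045, 0, 0], [0.085, -0.02, -0.045, 0, 0], [0.085, -0.02, -0.045, 0, 0], [0.085, -0.02, -0.045, 0, 0], [0.085, -0.02, -0.045, 0, 0]]
  ]
}}

```text
time_s: 4.25
tcp_pos: [0.947, -0.0526, 0.3727]
orientation: [[0.247, -0.934, 0.258], [0.022, 0.271, 0.962], [-0.969, -0.232, 0.087]]
contact_force: [0.4, 0.6, -0.2]
opening: 0.0851
```

```bash
python3 -c "
from h import *
s=state();print(s['joints'].round(1),s['joint_vel'].round(0))"
```

```text
[ -6.1  60.7  79.2  14.6 -75.6 101.8  83.1] [  6.  -7.   0.  -0.  -2. -14.   6.]
```

{"name": "play_rows", "arguments": {
  "motion": [
    [[0.085, -0.02, -0.044, 0.01, 0], [0.085, -0.02, -0.044, 0.01, 0], [0.085, -0.02, -0.044, 0.01, 0], [0.085, -0.02, -0.044, 0.01, 0], [0.085, -0.02, -0.044, 0.01, 0]]
  ]
}}

```text
time_s: 4.75
tcp_pos: [0.9759, -0.0558, 0.4539]
orientation: [[0.423, -0.873, 0.244], [0.011, 0.274, 0.962], [-0.906, -0.404, 0.126]]
contact_force: [-0.2, 0.4, 0.2]
opening: 0.0851
```

{"name": "play_rows", "arguments": {
  "motion": [
    [[0.085, -0.02, -0.044, 0.01, 0], [0.085, -0.02, -0.044, 0.01, 0], [0.085, -0.02, -0.044, 0.01, 0], [0.085, -0.02, -0.044, 0.01, 0], [0.085, -0.02, -0.044, 0.01, 0]]
  ]
}}

```text
time_s: 5.25
tcp_pos: [0.9834, -0.0572, 0.5562]
orientation: [[0.579, -0.785, 0.223], [0.001, 0.274, 0.962], [-0.816, -0.556, 0.16]]
contact_force: [-0.8, -1.0, 0.4]
opening: 0.085
```

```bash
python3 -c "
from h import *
s=state();print(s['joints'].round(1),s['joint_vel'].round(0))"
```

```text
[ -7.   51.6  79.3  14.6 -75.   89.5  82.7] [ -1. -11.   0.  -0.   1. -10.  -0.]
```

{"name": "play_rows", "arguments": {
  "motion": [
    [[0.085, -0.02, -0.044, 0.01, 0], [0.085, -0.02, -0.044, 0.01, 0], [0.085, -0.02, -0.044, 0.01, 0], [0.085, -0.02, -0.044, 0.01, 0], [0.085, -0.02, -0.044, 0.01, 0]]
  ]
}}

```text
time_s: 5.75
tcp_pos: [0.9662, -0.0598, 0.6732]
orientation: [[0.712, -0.674, 0.199], [-0.009, 0.274, 0.962], [-0.702, -0.686, 0.189]]
contact_force: [0.6, 0.1, -0.1]
opening: 0.0853
```

{"name": "play_rows", "arguments": {
  "motion": [
    [[0.085, -0.02, -0.044, 0.01, 0], [0.085, 0, 0.03, 0, 0], [0.085, 0, 0.045, 0, 0], [0.085, 0, 0.045, 0, 0], [0.085, 0, 0.045, 0, 0]]
  ]
}}

```text
time_s: 6.25
tcp_pos: [0.8882, -0.0383, 0.642]
orientation: [[0.761, -0.615, 0.204], [-0.026, 0.285, 0.958], [-0.648, -0.735, 0.201]]
contact_force: [-0.3, -1.0, 3.2]
opening: 0.0851
```

```bash
python3 -c "
from h import *
s=state();print(s['joints'].round(1),s['joint_vel'].round(0))"
```

```text
[-43.4  29.4  78.4  57.4 -46.5  65.4  93. ] [-89. -47.   2.  94.  71. -58.   4.]
```

{"name": "play_rows", "arguments": {
  "motion": [
    [[0.085, -0.006, 0.04, -0.028, 0], [0.085, -0.006, 0.04, -0.028, 0], [0.085, -0.006, 0.04, -0.028, 0], [0.085, -0.006, 0.04, -0.028, 0], [0.085, 0, 0, 0, 0.15]]
  ]
}}

```text
time_s: 6.75
tcp_pos: [0.782, -0.0881, 0.5508]
orientation: [[0.745, -0.588, 0.316], [-0.028, 0.446, 0.895], [-0.667, -0.675, 0.315]]
contact_force: [-0.1, -0.7, 0.8]
opening: 0.0851
```

```bash
python3 -c "
from h import *
s=state();print(s['joints'].round(1),s['joint_vel'].round(0))"
```

```text
[-67.8  -1.7  71.6  83.7  -0.1  48.7  67.3] [  2.   2.  -3.  -2. -10.  -1. -89.]
```

```bash
cat >> h.py <<'E'
yw=np.radians(8.36); Rg=np.array([[np.cos(yw),-np.sin(yw),0],[np.sin(yw),np.cos(yw),0],[0,0,1.]]); G=np.array([.697,-.2007,0])
def S(): s=state(); return s,np.array(s['tcp_pos']),np.array(s['orientation'])
def rollto(R,w): return np.arctan2(-w@R[:,1],w@R[:,2])
n=Rg@[-.5,0,.866]; e1=Rg@[.866,0,.5]; e2=Rg@[0,1.,0]
def bar(th): return np.cos(.5-th)*e1+np.sin(.5-th)*e2
def Rx(r): c,s=np.cos(r),np.sin(r); return np.array([[1,0,0],[0,c,-s],[0,s,c]])
E
python3 - <<'E'
from h import *
s,p,R=S()
for th in (0,.5,1): print(th,rollto(R,-np.cross(n,bar(th))))
r=rollto(R,-np.cross(n,bar(0))); R2=R@Rx(r); print(R2.round(3))
g=np.array([.511,-.228,.107]); tcp=g+.014*R[:,0]; pre=tcp-.12*R[:,0]
print('tcp',tcp,'pre',pre,'delta tool',R.T@(pre-p),'after roll',R2.T@(pre-p))
c=read_camera('side'); save(c,'s1.png',(250,90,370,190),6)
c=read_camera('top'); np.save('top1.npy',c,allow_pickle=True)
E
```

```text
0 2.0880304884179757
0.5 2.5813429526283214
1 3.055843586949002
[[ 0.745  0.566  0.354]
 [-0.028  0.557 -0.83 ]
 [-0.667  0.608  0.431]]
tcp [ 0.52142571 -0.22839609  0.09766471] pre [ 0.4320625  -0.22500106  0.17768152] delta tool [-0.00796287  0.39655616 -0.35080071] after roll [-0.00796287 -0.50100082 -0.17121948]
```

View pics/s1.png

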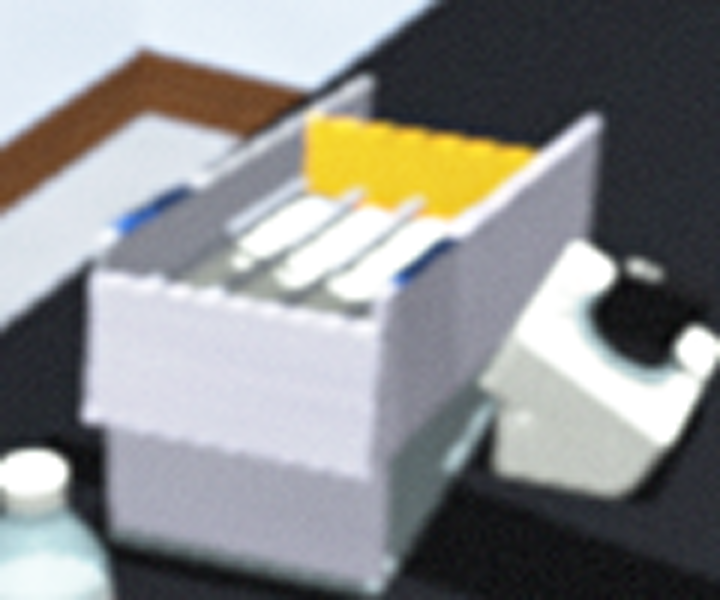

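Run:
```python
from h import *
s=np.load('side0.npy',allow_pickle=True).item(); t=np.load('top0.npy',allow_pickle=True).item()
def w(x,y,z): return G+Rg@np.array([x,y,z])/1000
L={'endfar':(80,217,178),'endnear':(-80,217,178),'lownear':(-80,-215,106),'lowfar':(80,-215,106),'crossfar':(78,-98,91)}
for k,v in L.items(): print(k,((proj(s,w(*v))[0]-[250,90])*6).round(),((proj(t,w(*v))[0]-[350,105])*3).round())
for z in (60,70,80):
    f=np.array([-165-(z-60)*.0,0,z]); 
    a=np.linspace(0,2*np.pi,9)[:-1]
    nn=np.array([-.5,0,.866]); E1=np.array([.866,0,.5]);E2=np.array([0,1,0])
    c=np.array([f+34*(np.cos(q)*E1+np.sin(q)*E2) for q in a])
    gp=f+41*nn; tip=f+52*nn-32*(np.cos(.5)*E1+np.sin(.5)*E2); tip2=f+52*nn+32*(np.cos(.5)*E1+np.sin(.5)*E2)
    for nm,P in (('ring',c),('grip',[gp]),('tips',[tip,tip2])):
        P=np.array([w(*q) for q in P]); print(z,nm,((proj(s,P)-[250,90])*6).round().astype(int).tolist(),'TOP5x',((proj(t,P)-[410,170])*5+[400,350]).round().astype(int).tolist())
```

```text
endfar [ 99. 271.] [47. 56.]
endnear [372. 326.] [ 76. 205.]
lownear [596. 117.] [454. 163.]
lowfar [370.  78.] [418.  27.]
crossfar [311. 171.] [315.  48.]
60 ring [[580, 321], [581, 349], [609, 381], [645, 397], [669, 388], [667, 359], [640, 328], [604, 312]] TOP5x [[547, 438], [512, 458], [499, 495], [516, 527], [551, 535], [586, 515], [599, 479], [583, 447]]
60 grip [[661, 310]] TOP5x [[572, 507]]
60 tips [[716, 313], [627, 281]] TOP5x [[603, 549], [553, 474]]
70 ring [[581, 307], [582, 335], [610, 367], [646, 383], [670, 374], [668, 345], [641, 314], [605, 298]] TOP5x [[552, 434], [516, 455], [503, 492], [520, 524], [556, 532], [590, 513], [604, 476], [588, 443]]
70 grip [[663, 295]] TOP5x [[577, 504]]
70 tips [[717, 299], [628, 266]] TOP5x [[608, 547], [558, 471]]
80 ring [[582, 292], [583, 320], [611, 352], [648, 369], [672, 359], [669, 331], [642, 300], [606, 284]] TOP5x [[556, 431], [521, 451], [507, 489], [524, 521], [560, 530], [595, 510], [608, 473], [593, 440]]
80 grip [[664, 280]] TOP5x [[582, 500]]
80 tips [[719, 284], [629, 251]] TOP5x [[613, 544], [563, 467]]
```

{"name": "play_rows", "arguments": {
  "motion": [
    [[0.085, 0, 0.037, -0.033, 0], [0.085, 0, 0.037, -0.033, 0], [0.085, 0, 0.037, -0.033, 0], [0.085, 0, 0.037, -0.033, 0], [0.085, 0, 0.037, -0.033, 0]]
  ]
}}

```text
time_s: 7.35
tcp_pos: [0.6469, -0.1293, 0.4006]
orientation: [[0.741, -0.604, 0.293], [-0.021, 0.415, 0.91], [-0.671, -0.68, 0.295]]
contact_force: [-0.1, 1.2, -0.5]
opening: 0.0853
```

{"name": "play_rows", "arguments": {
  "motion": [
    [[0.085, 0, 0, 0, 0.149], [0.085, 0, 0, 0, 0.149], [0.085, 0, 0, 0, 0.149], [0.085, 0, 0, 0, 0.149], [0.085, 0, 0, 0, 0.149]]
  ]
}}

```text
time_s: 7.85
tcp_pos: [0.6439, -0.1365, 0.3926]
orientation: [[0.733, -0.241, 0.636], [-0.028, 0.923, 0.383], [-0.679, -0.299, 0.67]]
contact_force: [0.1, -1.1, -0.2]
opening: 0.0848
```

{"name": "play_rows", "arguments": {
  "motion": [
    [[0.085, 0, 0, 0, 0.149], [0.085, 0, 0, 0, 0.149], [0.085, 0, 0, 0, 0.149], [0.085, 0, 0, 0, 0.149], [0.085, 0, 0, 0, 0.149]]
  ]
}}

```text
time_s: 8.35
tcp_pos: [0.6468, -0.1378, 0.3897]
orientation: [[0.73, 0.259, 0.633], [-0.03, 0.937, -0.349], [-0.683, 0.236, 0.691]]
contact_force: [0.6, 0.8, 0.1]
opening: 0.0848
```

```bash
cat >> h.py <<'E'
def dial(th=0,off=.012,back=.12,g=np.array([.5135,-.2277,.1025])):
    s,p,R=S(); r=rollto(R,-np.cross(n,bar(th))); t=g+(off-back)*R[:,0]
    print('j',s['joints'].round(0),'tilt',np.degrees(np.arccos(-R[2,0])).round(1),'p',p.round(3),'roll',r.round(3),'tgt',t.round(3),'dtool now',(R.T@(t-p)).round(4),'after roll',((R@Rx(r)).T@(t-p)).round(4),'F',s['contact_force'].round(1),s['opening'])
E
python3 -c "
from h import *
dial()"
```

```text
j [-20. -15.  26. 112.   4.  34. -15.] tilt 46.9 p [ 0.647 -0.138  0.39 ] roll 0.618 tgt [ 0.435 -0.224  0.176] dtool now [-0.0065 -0.1865 -0.2515] after roll [-0.0065 -0.2977 -0.0969] F [0.6 0.8 0.1] 0.0847535903591764
```

{"name": "play_rows", "arguments": {
  "motion": [
    [[0.085, 0, 0, 0, 0.149], [0.085, 0, 0, 0, 0.149], [0.085, 0, 0, 0, 0.149], [0.085, 0, 0, 0, 0.149], [0.085, 0, -0.04, -0.013, 0.03]]
  ]
}}

```text
time_s: 8.85
tcp_pos: [0.6252, -0.1499, 0.3614]
orientation: [[0.73, 0.581, 0.359], [-0.03, 0.552, -0.833], [-0.683, 0.598, 0.42]]
contact_force: [0.3, -1.2, -0.3]
opening: 0.0853
```

{"name": "play_rows", "arguments": {
  "motion": [
    [[0.07, 0, -0.045, -0.014, 0], [0.07, 0, -0.045, -0.014, 0], [0.07, 0, -0.045, -0.014, 0], [0.07, 0, -0.045, -0.014, 0], [0.07, 0, -0.045, -0.014, 0]]
  ]
}}

```text
time_s: 9.35
tcp_pos: [0.4809, -0.223, 0.2083]
orientation: [[0.721, 0.58, 0.38], [-0.022, 0.567, -0.823], [-0.692, 0.585, 0.422]]
contact_force: [-46.3, 44.7, -47.2]
opening: 0.07
```

```bash
python3 -c "
from h import *
dial()"
```

```text
j [  0. -22.  30. 137. -29.  23.   0.] tilt 46.2 p [ 0.481 -0.223  0.208] roll 0.006 tgt [ 0.436 -0.225  0.177] dtool now [-0.0111 -0.0457 -0.0284] after roll [-0.0111 -0.0459 -0.0281] F [-46.3  44.7 -47.2] 0.06995892457390597
```

{"name": "play_rows", "arguments": {
  "motion": [
    [[0.07, 0.02, 0.02, 0.0, 0]]
  ]
}}

```text
time_s: 9.45
tcp_pos: [0.5044, -0.219, 0.2061]
orientation: [[0.722, 0.583, 0.372], [-0.03, 0.564, -0.825], [-0.691, 0.584, 0.425]]
contact_force: [0.9, 0.1, 0.4]
opening: 0.07
```

```bash
python3 -c "
from h import *
dial(0,.012,.0)"
```

```text
j [ -2. -19.  30. 136. -31.  21.  -1.] tilt 46.3 p [ 0.504 -0.219  0.206] roll 0.002 tgt [ 0.522 -0.228  0.094] dtool now [ 0.0904 -0.0601 -0.0335] after roll [ 0.0904 -0.0602 -0.0334] F [0.9 0.1 0.4] 0.07001978192031738
```

{"name": "play_rows", "arguments": {
  "motion": [
    [[0.07, 0.01, 0, -0.012, 0], [0.07, 0.01, 0, -0.012, 0], [0.07, 0.01, 0, -0.012, 0]]
  ]
}}

```text
time_s: 9.75
tcp_pos: [0.5097, -0.203, 0.1894]
orientation: [[0.721, 0.58, 0.379], [-0.036, 0.577, -0.816], [-0.692, 0.575, 0.437]]
contact_force: [-0.4, -0.4, 1.0]
opening: 0.0699
```

```bash
python3 -c "
from h import *
dial(0,.012,.0)"
```

```text
j [ 18. -14.  10. 137. -51.  21.  16.] tilt 46.2 p [ 0.51  -0.203  0.189] roll 0.016 tgt [ 0.522 -0.228  0.094] dtool now [ 0.0758 -0.0619 -0.0164] after roll [ 0.0758 -0.0622 -0.0154] F [-0.4 -0.4  1. ] 0.06990012980424533
```

{"name": "play_rows", "arguments": {
  "motion": [
    [[0.07, 0.015, -0.012, -0.012, 0], [0.07, 0.02, -0.016, -0.006, 0]]
  ]
}}

```text
time_s: 9.95
tcp_pos: [0.5096, -0.2057, 0.1754]
orientation: [[0.717, 0.581, 0.384], [-0.043, 0.587, -0.808], [-0.695, 0.563, 0.446]]
contact_force: [0.1, -0.0, -0.2]
opening: 0.0699
```

```bash
python3 -c "
from h import *
dial(0,.012,.0)"
```

```text
j [ 36. -11.  -6. 137. -62.  22.  27.] tilt 45.9 p [ 0.51  -0.206  0.175] roll 0.027 tgt [ 0.522 -0.228  0.094] dtool now [ 0.0664 -0.0517 -0.0133] after roll [ 0.0664 -0.052  -0.0118] F [ 0.1 -0.  -0.2] 0.06994130042406237
```

{"name": "play_rows", "arguments": {
  "motion": [
    [[0.07, 0.022, -0.015, -0.006, 0], [0.07, 0.022, -0.015, -0.005, 0]]
  ]
}}

```text
time_s: 10.15
tcp_pos: [0.5185, -0.2151, 0.1374]
orientation: [[0.718, 0.579, 0.387], [-0.046, 0.594, -0.803], [-0.695, 0.559, 0.453]]
contact_force: [0.2, 1.2, 0.1]
opening: 0.0701
```

```bash
python3 -c "
from h import *
dial(0,.012,.0)"
```

```text
j [ 54.  -5. -23. 137. -80.  21.  46.] tilt 46.0 p [ 0.518 -0.215  0.137] roll 0.036 tgt [ 0.522 -0.228  0.094] dtool now [ 0.0333 -0.0298 -0.0076] after roll [ 0.0333 -0.0301 -0.0066] F [0.2 1.2 0.1] 0.0701012944036126
```

{"name": "play_rows", "arguments": {
  "motion": [
    [[0.07, 0.017, -0.015, -0.004, 0.02], [0.07, 0.016, -0.015, -0.003, 0.015]]
  ]
}}

```text
time_s: 10.35
tcp_pos: [0.5173, -0.2308, 0.1084]
orientation: [[0.706, 0.596, 0.383], [-0.044, 0.576, -0.816], [-0.707, 0.559, 0.433]]
contact_force: [0.2, -0.2, 0.4]
opening: 0.0697
```

```bash
python3 -c "
from h import *
dial(0,.012,.0); c=read_camera('top'); save(c,'d1.png',(380,150,500,240),6)"
```

```text
j [ 44.  -0. -12. 137. -86.  20.  54.] tilt 45.0 p [ 0.517 -0.231  0.108] roll 0.011 tgt [ 0.522 -0.228  0.094] dtool now [ 0.0134 -0.0038 -0.0065] after roll [ 0.0134 -0.0039 -0.0065] F [ 0.2 -0.2  0.4] 0.06971754352809573
```

View pics/d1.png

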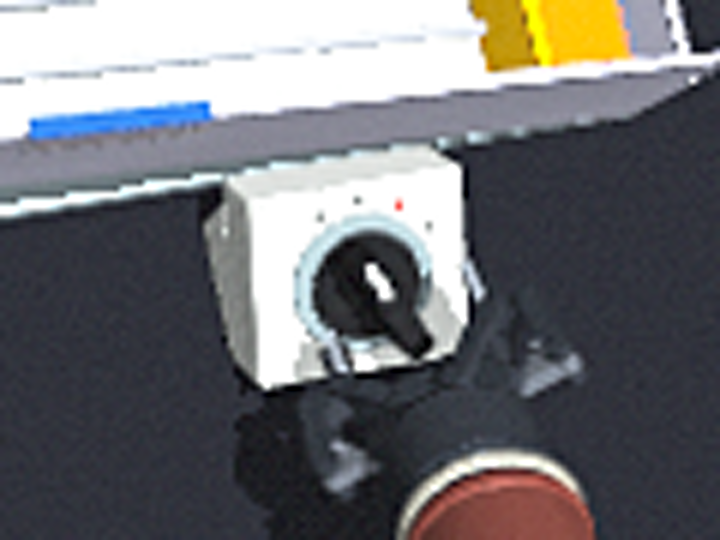

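{"name": "play_rows", "arguments": {
  "motion": [
    [[0.06, 0.012, -0.003, -0.006, 0.0], [0.04, 0.01, -0.003, -0.003, 0.01], [0.02, 0, 0, 0, 0], [0.005, 0, 0, 0, 0], [0.005, 0, 0, 0, 0]]
  ],
  "grip_force": 30
}}

```text
time_s: 10.9
tcp_pos: [0.5273, -0.2224, 0.0989]
orientation: [[0.697, 0.594, 0.403], [-0.027, 0.583, -0.812], [-0.717, 0.555, 0.422]]
contact_force: [-11.5, -0.1, 12.1]
opening: 0.0204
```

```bash
python3 -c "
from h import *
dial(0,.012,.0)"
```

```text
j [ 45.   2. -15. 136. -86.  19.  54.] tilt 44.2 p [ 0.527 -0.222  0.099] roll 0.019 tgt [ 0.522 -0.228  0.094] dtool now [-0.0001 -0.0093  0.0002] after roll [-0.0001 -0.0093  0.0004] F [-11.5  -0.1  12.1] 0.02044227736952687
```

{"name": "play_rows", "arguments": {
  "motion": [
    [[0.012, 0, 0, 0.0013, 0.14], [0.012, 0, 0, 0.0013, 0.14], [0.012, 0, 0, 0.0013, 0.14]]
  ]
}}

```text
time_s: 11.2
tcp_pos: [0.5275, -0.2235, 0.0998]
orientation: [[0.697, 0.706, 0.123], [-0.022, 0.193, -0.981], [-0.716, 0.681, 0.15]]
contact_force: [-0.2, 5.1, 2.2]
opening: 0.0182
```

```bash
python3 -c "
from h import *
dial(0,.012,.0);dial(1,.012,.0)"
```

```text
j [ 45.   2. -15. 136. -85.  20.  29.] tilt 44.3 p [ 0.527 -0.223  0.1  ] roll -0.409 tgt [ 0.522 -0.228  0.094] dtool now [ 0.0004 -0.0088  0.0028] after roll [ 0.0004 -0.0092 -0.0009] F [-0.2  5.1  2.2] 0.018246473533588953
j [ 45.   2. -15. 136. -85.  20.  29.] tilt 44.3 p [ 0.527 -0.223  0.1  ] roll 0.574 tgt [ 0.522 -0.228  0.094] dtool now [ 0.0004 -0.0088  0.0028] after roll [ 0.0004 -0.0059  0.0072] F [-0.2  5.1  2.2] 0.018246473533588953
```

Works smoothly; 0.57 rad remain.

{"name": "play_rows", "arguments": {
  "motion": [
    [[0.012, 0, 0, 0.0013, 0.145], [0.012, 0, 0, 0.0013, 0.145], [0.012, 0, 0, 0.0013, 0.145], [0.012, 0, 0, 0.001, 0.135], [0.012, 0, 0, 0, 0]]
  ]
}}

```text
time_s: 11.7
tcp_pos: [0.5277, -0.2254, 0.1003]
orientation: [[0.7, 0.655, -0.285], [-0.014, -0.386, -0.922], [-0.714, 0.65, -0.261]]
contact_force: [3.6, 3.2, -2.4]
opening: 0.0154
```

```bash
python3 -c "
from h import *
dial(1,.012,.0)
c=read_camera('top'); save(c,'d2.png',(380,150,500,240),6)"
```

```text
j [ 46.   2. -14. 136. -85.  20.  -4.] tilt 44.5 p [ 0.528 -0.225  0.1  ] roll -0.017 tgt [ 0.522 -0.228  0.094] dtool now [ 0.0005 -0.0069  0.0056] after roll [ 0.0005 -0.007   0.0054] F [ 3.6  3.2 -2.4] 0.015386215117183804
```

View pics/d2.png

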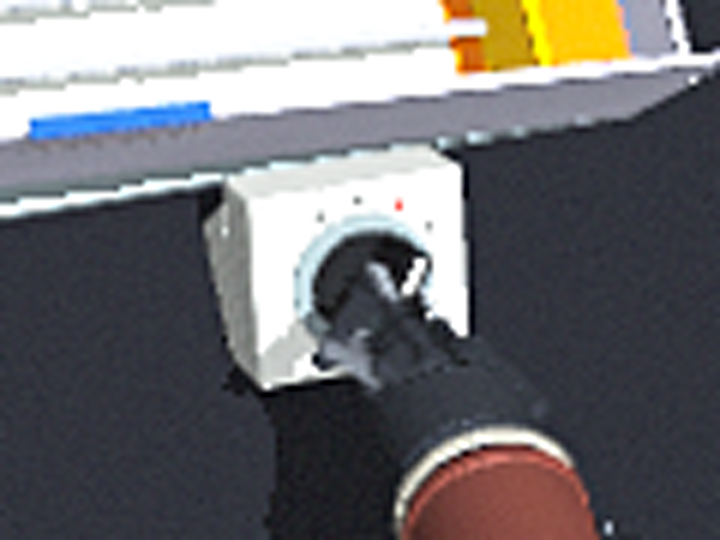

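{"name": "play_rows", "arguments": {
  "motion": [
    [[0.04, 0, 0, 0, 0], [0.06, 0, 0, 0, 0], [0.07, 0, 0, 0, 0], [0.07, -0.02, 0.02, 0, 0], [0.07, -0.025, 0.025, 0, 0]]
  ]
}}

```text
time_s: 12.25
tcp_pos: [0.5231, -0.2429, 0.159]
orientation: [[0.696, 0.661, -0.28], [-0.015, -0.377, -0.926], [-0.718, 0.649, -0.253]]
contact_force: [0.9, 0.4, -0.4]
opening: 0.0702
```

{"name": "play_rows", "arguments": {
  "motion": [
    [[0.07, -0.03, 0.035, 0, 0], [0.07, -0.03, 0.035, 0, 0], [0.07, -0.03, 0.035, 0, 0], [0.07, -0.03, 0.035, 0, 0]]
  ]
}}

```text
time_s: 12.65
tcp_pos: [0.5289, -0.2954, 0.3402]
orientation: [[0.691, 0.665, -0.282], [-0.018, -0.375, -0.927], [-0.722, 0.646, -0.247]]
contact_force: [0.7, -0.6, -0.5]
opening: 0.0703
```

```bash
cat >> h.py <<'E'
def go(tgt,w,extra=''):
    s,p,R=S(); r=rollto(R,np.array(w,float)); tgt=np.array(tgt,float)
    print('j',s['joints'].round(0),'tilt',np.degrees(np.arccos(-R[2,0])).round(1),'toolx',R[:,0].round(3),'p',p.round(3),'roll',r.round(3),'now',(R.T@(tgt-p)).round(4),'after',((R@Rx(r)).T@(tgt-p)).round(4),'F',s['contact_force'].round(1),round(float(s['opening']),4),'t',s['time_s'])
E
python3 -c "
from h import *
go([.45,.36,.3],[.06,1,0])
c=read_camera('top'); save(c,'d3.png',(380,150,500,240),6)"
```

```text
j [ 52. -10. -11. 114. -40.  46. -51.] tilt 43.8 toolx [ 0.691 -0.018 -0.722] p [ 0.529 -0.295  0.34 ] roll 2.801 now [-0.0375 -0.3241 -0.5753] after [-0.0375  0.1131  0.6505] F [ 0.7 -0.6 -0.5] 0.0703 t 12.65
```

View pics/d3.png

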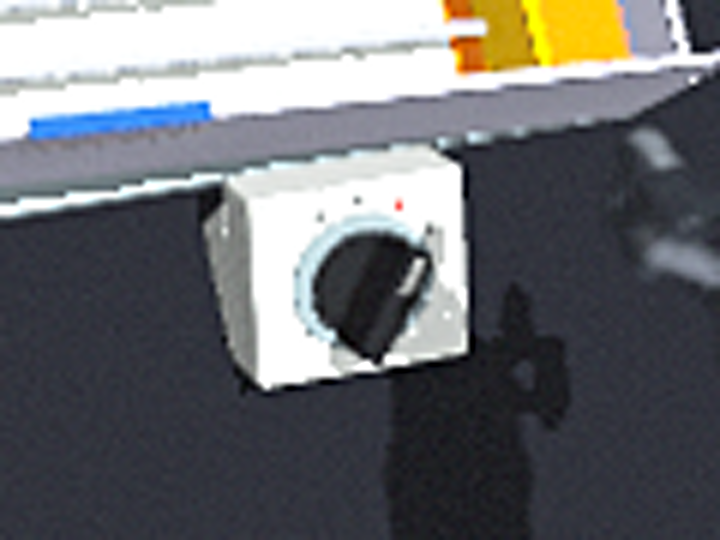

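{"name": "play_rows", "arguments": {
  "motion": [
    [[0.07, 0, 0, 0, -0.149], [0.07, 0, 0, 0, -0.149], [0.07, 0, 0, 0, -0.149], [0.07, 0, 0, 0, -0.149], [0.07, 0, 0, 0, -0.149]]
  ]
}}

```text
time_s: 13.2
tcp_pos: [0.5312, -0.3031, 0.3561]
orientation: [[0.703, 0.671, 0.236], [-0.033, 0.363, -0.931], [-0.71, 0.647, 0.277]]
contact_force: [-1.2, -0.1, 0.7]
opening: 0.0701
```

{"name": "play_rows", "arguments": {
  "motion": [
    [[0.07, 0, 0, 0, -0.149], [0.07, 0, 0, 0, -0.149], [0.07, 0, 0, 0, -0.149], [0.07, 0, 0, 0, -0.149], [0.07, 0, 0, 0, -0.149]]
  ]
}}

```text
time_s: 13.7
tcp_pos: [0.5306, -0.3039, 0.3553]
orientation: [[0.704, 0.33, 0.629], [-0.035, 0.9, -0.434], [-0.709, 0.284, 0.645]]
contact_force: [-0.5, -0.2, -1.0]
opening: 0.0698
```

{"name": "play_rows", "arguments": {
  "motion": [
    [[0.07, 0, 0, 0, -0.149], [0.07, 0, 0, 0, -0.149], [0.07, 0, 0, 0, -0.149], [0.07, 0, 0, 0, -0.149], [0.07, 0, 0, 0, -0.149]]
  ]
}}

```text
time_s: 14.2
tcp_pos: [0.5299, -0.3046, 0.3543]
orientation: [[0.705, -0.186, 0.685], [-0.036, 0.955, 0.296], [-0.709, -0.233, 0.666]]
contact_force: [-0.8, -0.4, -0.8]
opening: 0.0702
```

```bash
python3 -c "
from h import *
go([.45,.36,.3],[.06,1,0])
t=np.load('top0.npy',allow_pickle=True).item()
g=np.array([.5135,-.2277,.1025])
for th in (.5,1,1.5): print(th,((proj(t,np.array([g+.011*n+k*.032*bar(th) for k in (-1,1)]))-[380,150])*6).round().tolist())
"
```

```text
j [ 38. -11.   2. 114. -37.  45.  75.] tilt 44.9 toolx [ 0.705 -0.036 -0.709] p [ 0.53  -0.305  0.354] roll -1.228 now [-0.0416  0.6619  0.1057] after [-0.0416  0.1231  0.6589] F [-0.8 -0.4 -0.8] 0.0702 t 14.2
0.5 [[400.0, 368.0], [396.0, 254.0]]
1 [[372.0, 366.0], [425.0, 257.0]]
1.5 [[350.0, 351.0], [446.0, 273.0]]
```

{"name": "play_rows", "arguments": {
  "motion": [
    [[0.08, -0.003, 0.048, 0.008, 0], [0.08, -0.003, 0.048, 0.008, 0], [0.08, -0.003, 0.048, 0.008, 0], [0.08, -0.003, 0.048, 0.008, 0], [0.08, -0.003, 0.048, 0.008, 0]]
  ]
}}

```text
time_s: 14.7
tcp_pos: [0.5391, -0.1187, 0.3183]
orientation: [[0.687, -0.197, 0.7], [-0.026, 0.955, 0.294], [-0.727, -0.22, 0.651]]
contact_force: [0.2, -2.0, -0.9]
opening: 0.08
```

{"name": "play_rows", "arguments": {
  "motion": [
    [[0.08, -0.003, 0.048, 0.008, 0], [0.08, -0.003, 0.048, 0.008, 0], [0.08, -0.003, 0.048, 0.008, 0], [0.08, -0.003, 0.048, 0.008, 0], [0.08, -0.003, 0.048, 0.008, 0]]
  ]
}}

```text
time_s: 15.2
tcp_pos: [0.537, 0.1051, 0.2953]
orientation: [[0.675, -0.206, 0.708], [-0.02, 0.955, 0.297], [-0.737, -0.215, 0.641]]
contact_force: [1.1, 0.3, 0.5]
opening: 0.0799
```

{"name": "play_rows", "arguments": {
  "motion": [
    [[0.08, 0, 0.01, 0.002, -0.149], [0.08, 0, 0, 0, -0.149], [0.08, 0, 0, 0, -0.149], [0.08, 0, 0, 0, -0.149], [0.08, 0, 0, 0, -0.149]]
  ]
}}

```text
time_s: 15.7
tcp_pos: [0.5339, 0.1269, 0.2939]
orientation: [[0.677, -0.638, 0.368], [-0.01, 0.491, 0.871], [-0.736, -0.593, 0.326]]
contact_force: [0.8, 1.5, -0.5]
opening: 0.0798
```

```bash
python3 -c "
from h import *
s,p,R=S(); go(np.array([.487,.3695,.105])-.11*R[:,0],[.06,1,0])"
```

```text
j [ -6. -20. -20. 126.  21.  36.  20.] tilt 42.6 toolx [ 0.677 -0.01  -0.736] p [0.534 0.127 0.294] roll -0.469 now [-0.0052  0.2612  0.1325] after [-0.0052  0.173   0.2363] F [ 0.8  1.5 -0.5] 0.0798 t 15.7
```

{"name": "play_rows", "arguments": {
  "motion": [
    [[0.08, 0, 0, 0, -0.149], [0.08, 0, 0, 0, -0.149], [0.08, 0, 0, 0, -0.149], [0.08, 0, 0.025, 0.035, -0.03], [0.08, 0, 0.029, 0.039, 0]]
  ]
}}

```text
time_s: 16.2
tcp_pos: [0.4986, 0.1999, 0.2601]
orientation: [[0.679, -0.734, 0.03], [-0.012, 0.03, 0.999], [-0.734, -0.679, 0.011]]
contact_force: [0.2, 2.0, -0.8]
opening: 0.0797
```

{"name": "play_rows", "arguments": {
  "motion": [
    [[0.08, 0, 0.029, 0.039, 0], [0.08, 0, 0.029, 0.039, 0], [0.08, 0, 0.029, 0.039, 0]]
  ]
}}

```text
time_s: 16.5
tcp_pos: [0.4357, 0.3229, 0.202]
orientation: [[0.682, -0.731, 0.028], [-0.009, 0.03, 1.0], [-0.732, -0.682, 0.013]]
contact_force: [0.6, -0.3, -1.0]
opening: 0.0801
```

```bash
python3 -c "
from h import *
s,p,R=S(); go(np.array([.487,.3695,.105])-.06*R[:,0],[.06,1,0])
c=read_camera('top'); b=np.array([d['box'] for d in look_for('top','tray_grip')[:3]])*[640,400,640,400];print(b.round())
d=read_camera('side');A=cv2.resize(c['img'][175:255,215:305,::-1],None,fx=4,fy=4);B=cv2.resize(d['img'][215:315,220:340,::-1],None,fx=3.2,fy=3.2);cv2.imwrite('pics/t1.png',np.hstack([A,B[:320]]))"
```

```text
j [-11.  -6. -52. 126.  47.  48.  -5.] tilt 43.0 toolx [ 0.682 -0.009 -0.732] p [0.436 0.323 0.202] roll 0.014 now [0.0455 0.03   0.0468] after [0.0455 0.0307 0.0463] F [ 0.6 -0.3 -1. ] 0.0801 t 16.5
[[151. 187. 198. 243.]
 [233. 193. 292. 233.]
 [270. 266. 294. 298.]]
```

View pics/t1.png

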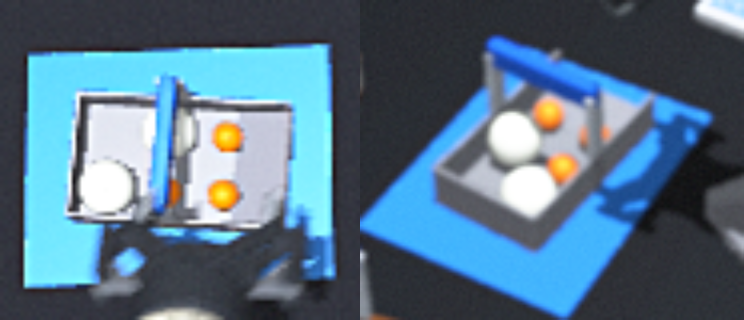

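{"name": "play_rows", "arguments": {
  "motion": [
    [[0.08, 0, 0.016, 0.024, 0], [0.08, 0, 0.016, 0.024, 0]]
  ]
}}

```text
time_s: 16.85
tcp_pos: [0.4148, 0.3693, 0.1799]
orientation: [[0.68, -0.733, 0.029], [-0.013, 0.027, 1.0], [-0.733, -0.68, 0.008]]
contact_force: [-0.8, 0.7, -0.2]
opening: 0.0798
```

```bash
python3 -c "
from h import *
s,p,R=S(); go(np.array([.487,.3695,.105])+.012*R[:,0],[.06,1,0])"
```

```text
j [-14.   3. -58. 123.  56.  56. -17.] tilt 42.9 toolx [ 0.68  -0.013 -0.733] p [0.415 0.369 0.18 ] roll 0.017 now [ 0.116  -0.0019  0.0017] after [ 0.116  -0.0019  0.0017] F [-0.8  0.7 -0.2] 0.0798 t 16.85
```

{"name": "play_rows", "arguments": {
  "motion": [
    [[0.08, 0.03, -0.001, 0, 0.005], [0.08, 0.03, 0, 0, 0.005], [0.08, 0.03, 0, 0, 0.005], [0.08, 0.026, 0, 0, 0]]
  ]
}}

```text
time_s: 17.25
tcp_pos: [0.4977, 0.3688, 0.095]
orientation: [[0.682, -0.731, 0.035], [-0.012, 0.037, 0.999], [-0.732, -0.682, 0.016]]
contact_force: [0.1, 0.0, 1.1]
opening: 0.0801
```

{"name": "play_rows", "arguments": {
  "motion": [
    [[0.04, 0, 0, 0, 0], [0.005, 0, 0, 0, 0], [0.005, 0, 0, 0, 0], [0.005, 0, 0, 0, 0], [0.005, 0, 0, 0, 0]]
  ],
  "grip_force": 70
}}

```text
time_s: 17.75
tcp_pos: [0.4996, 0.3638, 0.0944]
orientation: [[0.68, -0.732, 0.039], [-0.02, 0.035, 0.999], [-0.733, -0.68, 0.01]]
contact_force: [0.2, -0.5, -2.4]
opening: 0.0131
```

```bash
python3 -c "
from h import *
s,p,R=S(); go(np.array([.487,.3695,.105])+.012*R[:,0],[.06,1,0])"
```

```text
j [-15.  19. -51. 122.  76.  54. -28.] tilt 42.9 toolx [ 0.68  -0.02  -0.733] p [0.5   0.364 0.094] roll 0.009 now [-0.0044  0.0022  0.0053] after [-0.0044  0.0023  0.0053] F [ 0.2 -0.5 -2.4] 0.0131 t 17.75
```

{"name": "play_rows", "arguments": {
  "motion": [
    [[0.005, -0.015, -0.013, 0, 0], [0.005, -0.033, -0.03, 0, 0], [0.005, -0.033, -0.03, 0, 0], [0.005, -0.033, -0.03, 0, 0], [0.005, -0.033, -0.03, 0, 0]]
  ]
}}

```text
time_s: 18.25
tcp_pos: [0.4916, 0.3595, 0.29]
orientation: [[0.67, -0.741, 0.035], [-0.024, 0.025, 0.999], [-0.742, -0.671, -0.001]]
contact_force: [1.6, -0.8, -3.5]
opening: 0.0128
```

```bash
cat >> h.py <<'E'
R0=np.array([[.680,-.732,.039],[-.020,.035,.999],[-.733,-.680,.010]]); U,_,V=np.linalg.svd(R0); R0=U@V
P0=np.array([.4996,.3638,.0944]); ty=np.radians(-3.5); Rt0=np.array([[np.cos(ty),-np.sin(ty),0],[np.sin(ty),np.cos(ty),0],[0,0,1.]])
g0=np.array([.487,.3655,.105]); A=R0.T@Rt0; o=R0.T@(g0-P0)  # tray axes in tool, grip in tool
def tray(R,p,q): return p+R@(o+A@(np.array(q,float)/1000-[0,.008,.105]))
LIP=[0,-83,18]; Ginf=np.array([.002,.147,.143])
def ing(P): return (Rg.T@(P-G))*1000
def rep(R,p):
    T=R@A; l=ing(tray(R,p,LIP)); print('lip(grader mm)',l.round(),'tilt',np.degrees(np.arccos(T[2,2])).round(1),'drop',np.degrees(np.arcsin(T[2,1])).round(1),'lat',np.degrees(np.arcsin(T[2,0])).round(1),'mouth',(Rg.T@-T[:,1]).round(2))
    for q in ([-53,-83,18],[53,-83,18],[-53,-39,0],[53,-39,0],[-53,96,0],[53,96,0]): print('   ',q,ing(tray(R,p,q)).round(), end='')
    print()
E
python3 - <<'E'
from h import *
s,p,R=S(); print(p,s['contact_force'],s['opening'],s['joints'].round(0)); rep(R,p)
for f in (0,20,35,50,65,80,90):
    RR=R@Rx(np.radians(f)); z=[.215,.2,.19,.18,.18,.18,.18][(0,20,35,50,65,80,90).index(f)]
    L=G+Rg@[0.0,.14,z]; pp=p+L-tray(RR,p,LIP); print(f,pp.round(3)); rep(RR,pp)
E
```

```text
[0.49162967 0.3594788  0.29001072] [ 1.57911956 -0.83218926 -3.45295859] 0.012835202683840682 [ -4.  -2. -56. 112.  43.  55.   7.]
lip(grader mm) [-153.  498.  215.] tilt 0.9 drop -0.6 lat -0.7 mouth [-0.2  -0.98  0.01]
    [-53, -83, 18] [-205.  508.  215.]    [53, -83, 18] [-101.  487.  214.]    [-53, -39, 0] [-197.  551.  197.]    [53, -39, 0] [-93. 530. 196.]    [-53, 96, 0] [-170.  684.  195.]    [53, 96, 0] [-66. 662. 194.]
0 [0.695 0.028 0.29 ]
lip(grader mm) [ -0. 140. 215.] tilt 0.9 drop -0.6 lat -0.7 mouth [-0.2  -0.98  0.01]
    [-53, -83, 18] [-52. 151. 216.]    [53, -83, 18] [ 52. 129. 214.]    [-53, -39, 0] [-43. 194. 197.]    [53, -39, 0] [ 61. 172. 196.]    [-53, 96, 0] [-16. 326. 196.]    [53, 96, 0] [ 88. 305. 194.]
20 [0.715 0.    0.294]
lip(grader mm) [ -0. 140. 200.] tilt 12.9 drop 12.6 lat -2.7 mouth [-0.44 -0.87 -0.22]
    [-53, -83, 18] [-48. 163. 202.]    [53, -83, 18] [ 48. 117. 198.]    [-53, -39, 0] [-27. 206. 195.]    [53, -39, 0] [ 68. 159. 190.]    [-53, 96, 0] [ 32. 323. 224.]    [53, 96, 0] [127. 277. 219.]
35 [ 0.724 -0.025  0.293]
lip(grader mm) [ -
[... 834 characters left out ...]
6.]    [-53, 96, 0] [113. 242. 289.]    [53, 96, 0] [170. 159. 257.]
80 [ 0.719 -0.109  0.281]
lip(grader mm) [  0. 140. 180.] tilt 51.0 drop 40.2 lat -25.6 mouth [-0.76 -0.03 -0.65]
    [-53, -83, 18] [-21. 183. 203.]    [53, -83, 18] [ 21.  97. 157.]    [-53, -39, 0] [ 22. 195. 220.]    [53, -39, 0] [ 64. 109. 174.]    [-53, 96, 0] [125. 198. 307.]    [53, 96, 0] [167. 113. 261.]
90 [ 0.711 -0.125  0.274]
lip(grader mm) [ -0. 140. 180.] tilt 56.6 drop 40.9 lat -31.2 mouth [-0.74  0.14 -0.65]
    [-53, -83, 18] [-16. 182. 207.]    [53, -83, 18] [ 16.  98. 153.]    [-53, -39, 0] [ 27. 187. 226.]    [53, -39, 0] [ 59. 102. 171.]    [-53, 96, 0] [128. 167. 315.]    [53, 96, 0] [160.  82. 260.]
```

{"name": "play_rows", "arguments": {
  "motion": [
    [[0.005, -0.026, -0.024, 0, 0], [0.005, 0.004, -0.008, -0.011, 0], [0.005, 0.007, -0.011, -0.02, 0], [0.005, 0.009, -0.0135, -0.025, 0], [0.005, 0.0105, -0.0155, -0.028, 0]]
  ]
}}

```text
time_s: 18.75
tcp_pos: [0.5404, 0.2801, 0.3468]
orientation: [[0.679, -0.734, 0.021], [-0.012, 0.018, 1.0], [-0.734, -0.679, 0.004]]
contact_force: [0.6, 0.9, -4.4]
opening: 0.0132
```

{"name": "play_rows", "arguments": {
  "motion": [
    [[0.005, 0.0105, -0.0155, -0.028, 0], [0.005, 0.0105, -0.0155, -0.028, 0], [0.005, 0.0105, -0.0155, -0.028, 0], [0.005, 0.0105, -0.0155, -0.028, 0], [0.005, 0.0105, -0.0155, -0.028, 0]]
  ]
}}

```text
time_s: 19.25
tcp_pos: [0.6275, 0.133, 0.3599]
orientation: [[0.678, -0.735, 0.018], [-0.013, 0.012, 1.0], [-0.735, -0.678, -0.001]]
contact_force: [-0.0, 0.9, -3.3]
opening: 0.0131
```

{"name": "play_rows", "arguments": {
  "motion": [
    [[0.005, 0.0095, -0.014, -0.026, 0], [0.005, 0.008, -0.0118, -0.022, 0], [0.005, 0.006, -0.009, -0.016, 0], [0.005, 0.004, -0.006, -0.011, 0], [0.005, 0.002, -0.003, -0.005, 0]]
  ]
}}

```text
time_s: 19.75
tcp_pos: [0.6763, 0.0442, 0.3648]
orientation: [[0.672, -0.74, 0.022], [-0.018, 0.013, 1.0], [-0.74, -0.673, -0.005]]
contact_force: [-0.1, -0.1, -2.7]
opening: 0.013
```

```bash
cat >> h.py <<'E'
def plan(f,L,k=1):
    s,p,R=S(); rep(R,p); RR=R@Rx(f); l=G+Rg@(np.array(L,float)/1000); pp=p+l-tray(RR,p,LIP)
    print('j',s['joints'].round(0),'t',s['time_s'],'F',s['contact_force'].round(1),'tgt',pp.round(3),'per-row shift (const tool frame now)',(R.T@(pp-p)/k).round(4)); rep(RR,pp)
E
python3 -c "
from h import *
plan(0,[-5,140,215])"
```

```text
lip(grader mm) [-15. 158. 290.] tilt 1.0 drop -0.8 lat -0.6 mouth [-0.19 -0.98  0.01]
    [-53, -83, 18] [-67. 168. 290.]    [53, -83, 18] [ 37. 148. 289.]    [-53, -39, 0] [-59. 211. 272.]    [53, -39, 0] [ 45. 191. 271.]    [-53, 96, 0] [-34. 344. 270.]    [53, 96, 0] [ 70. 324. 269.]
j [  6.  -7. -17. 108.  11.  38.  71.] t 19.75 F [-0.1 -0.1 -2.7] tgt [0.689 0.028 0.29 ] per-row shift (const tool frame now) [ 0.0643  0.0407 -0.0159]
lip(grader mm) [ -5. 140. 215.] tilt 1.0 drop -0.8 lat -0.6 mouth [-0.19 -0.98  0.01]
    [-53, -83, 18] [-57. 150. 216.]    [53, -83, 18] [ 47. 130. 214.]    [-53, -39, 0] [-49. 193. 197.]    [53, -39, 0] [ 55. 173. 196.]    [-53, 96, 0] [-24. 326. 195.]    [53, 96, 0] [ 81. 306. 194.]
```

{"name": "play_rows", "arguments": {
  "motion": [
    [[0.005, 0.03, 0.02, -0.008, 0], [0.005, 0.03, 0.02, -0.008, 0], [0.005, 0.006, -0.006, -0.011, 0.12], [0.005, 0.006, -0.006, -0.011, 0.12]]
  ]
}}

```text
time_s: 20.15
tcp_pos: [0.7002, 0.0081, 0.2895]
orientation: [[0.672, -0.715, 0.195], [-0.014, 0.251, 0.968], [-0.741, -0.653, 0.158]]
contact_force: [0.1, 0.6, -3.0]
opening: 0.013
```

```bash
python3 -c "
from h import *
plan(.3,[-8,138,192],3)"
```

```text
lip(grader mm) [ -8. 139. 201.] tilt 8.7 drop 8.5 lat -1.6 mouth [-0.35 -0.92 -0.15]
    [-53, -83, 18] [-58. 158. 203.]    [53, -83, 18] [ 41. 120. 200.]    [-53, -39, 0] [-42. 201. 191.]    [53, -39, 0] [ 57. 163. 188.]    [-53, 96, 0] [  6. 326. 211.]    [53, 96, 0] [105. 288. 208.]
j [  8.  -1. -15. 112.  11.  28.  60.] t 20.15 F [ 0.1  0.6 -3. ] tgt [ 0.713 -0.02   0.293] per-row shift (const tool frame now) [ 0.0023 -0.0062 -0.0082]
lip(grader mm) [ -8. 138. 192.] tilt 20.2 drop 19.5 lat -5.1 mouth [-0.54 -0.78 -0.33]
    [-53, -83, 18] [-52. 167. 197.]    [53, -83, 18] [ 36. 109. 187.]    [-53, -39, 0] [-27. 207. 194.]    [53, -39, 0] [ 62. 149. 185.]    [-53, 96, 0] [ 46. 311. 239.]    [53, 96, 0] [134. 254. 230.]
```

{"name": "play_rows", "arguments": {
  "motion": [
    [[0.005, 0.003, -0.006, -0.009, 0.1], [0.005, 0.003, -0.006, -0.009, 0.1], [0.005, 0.003, -0.006, -0.009, 0.1], [0.005, 0.003, -0.003, -0.005, 0.05]]
  ]
}}

```text
time_s: 20.55
tcp_pos: [0.7107, -0.0275, 0.2822]
orientation: [[0.666, -0.603, 0.438], [-0.012, 0.579, 0.815], [-0.746, -0.548, 0.379]]
contact_force: [0.3, -0.1, -2.8]
opening: 0.0134
```

```bash
python3 -c "
from h import *
plan(.3,[-8,138,180],5)"
```

```text
lip(grader mm) [-13. 138. 180.] tilt 22.6 drop 21.6 lat -6.5 mouth [-0.57 -0.73 -0.37]
    [-53, -83, 18] [-56. 169. 186.]    [53, -83, 18] [ 30. 108. 174.]    [-53, -39, 0] [-29. 208. 186.]    [53, -39, 0] [ 57. 147. 174.]    [-53, 96, 0] [ 48. 307. 235.]    [53, 96, 0] [134. 246. 223.]
j [ 10.   0. -13. 111.   5.  27.  48.] t 20.55 F [ 0.3 -0.1 -2.8] tgt [ 0.721 -0.059  0.287] per-row shift (const tool frame now) [ 0.0007 -0.0054 -0.0039]
lip(grader mm) [ -8. 138. 180.] tilt 33.7 drop 30.7 lat -12.5 mouth [-0.7  -0.5  -0.51]
    [-53, -83, 18] [-44. 176. 191.]    [53, -83, 18] [ 28. 100. 169.]    [-53, -39, 0] [ -8. 207. 199.]    [53, -39, 0] [ 63. 132. 176.]    [-53, 96, 0] [ 86. 275. 268.]    [53, 96, 0] [157. 200. 245.]
```

{"name": "play_rows", "arguments": {
  "motion": [
    [[0.005, -0.009, -0.0066, 0.0045, 0], [0.005, 0, -0.005, -0.005, 0.07], [0.005, 0, -0.005, -0.005, 0.07], [0.005, 0, -0.005, -0.005, 0.07], [0.005, 0, -0.005, -0.005, 0.07]]
  ]
}}

```text
time_s: 21.05
tcp_pos: [0.7103, -0.0499, 0.3]
orientation: [[0.666, -0.464, 0.584], [-0.007, 0.779, 0.626], [-0.746, -0.421, 0.516]]
contact_force: [0.5, -0.3, -3.3]
opening: 0.0132
```

```bash
python3 -c "
from h import *
plan(.4,[-15,138,188],5)
c=read_camera('side');d=read_camera('top');A=cv2.resize(c['img'][90:190,240:360,::-1],None,fx=4,fy=4);B=cv2.resize(d['img'][95:220,350:500,::-1],None,fx=3.2,fy=3.2);cv2.imwrite('pics/dump1.png',np.hstack([A[:400],B[:400,:]])[:,:800])"
```

```text
lip(grader mm) [-17. 146. 193.] tilt 33.1 drop 30.2 lat -12.1 mouth [-0.69 -0.52 -0.5 ]
    [-53, -83, 18] [-53. 183. 204.]    [53, -83, 18] [ 19. 109. 182.]    [-53, -39, 0] [-19. 215. 211.]    [53, -39, 0] [ 54. 141. 189.]    [-53, 96, 0] [ 74. 286. 279.]    [53, 96, 0] [146. 212. 257.]
j [ 12.  -0. -11. 109.   0.  29.  39.] t 21.05 F [ 0.5 -0.3 -3.3] tgt [ 0.709 -0.101  0.291] per-row shift (const tool frame now) [ 0.0012 -0.0072 -0.0074]
lip(grader mm) [-15. 138. 188.] tilt 47.2 drop 38.7 lat -22.6 mouth [-0.77 -0.15 -0.62]
    [-53, -83, 18] [-40. 180. 208.]    [53, -83, 18] [ 10.  96. 168.]    [-53, -39, 0] [  1. 197. 224.]    [53, -39, 0] [ 52. 113. 183.]    [-53, 96, 0] [105. 218. 308.]    [53, 96, 0] [155. 134. 267.]
```

View pics/dump1.png

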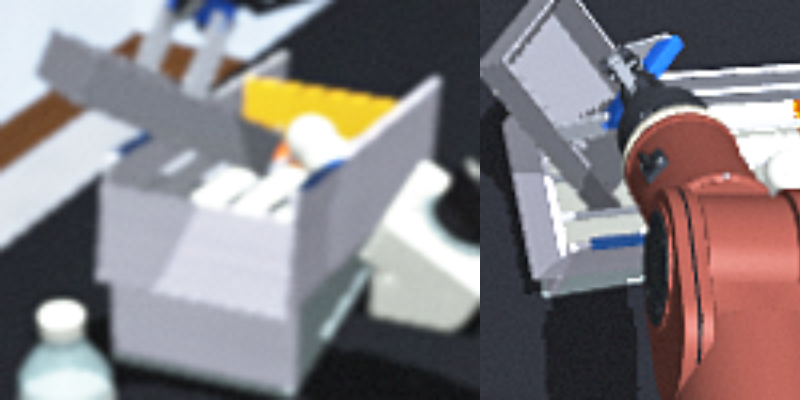

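The balls are running out: one white ball is already on the rails (top view 780,170) and an orange one is leaving. I'll tip further to empty the tray.

{"name": "play_rows", "arguments": {
  "motion": [
    [[0.005, 0, -0.006, -0.006, 0.08], [0.005, 0, -0.006, -0.006, 0.08], [0.005, 0, -0.006, -0.006, 0.08], [0.005, 0, -0.006, -0.006, 0.08], [0.005, 0, -0.006, -0.006, 0.08]]
  ]
}}

```text
time_s: 21.65
tcp_pos: [0.7019, -0.0846, 0.2972]
orientation: [[0.668, -0.211, 0.713], [-0.002, 0.959, 0.285], [-0.744, -0.192, 0.64]]
contact_force: [-0.2, 0.5, -3.2]
opening: 0.0132
```

{"name": "play_rows", "arguments": {
  "motion": [
    [[0.005, 0, 0, 0, 0], [0.005, 0, 0, 0, 0], [0.005, 0, 0, 0, 0], [0.005, 0, 0, 0, 0], [0.005, 0, 0, 0, 0]]
  ]
}}

```text
time_s: 22.15
tcp_pos: [0.7019, -0.081, 0.299]
orientation: [[0.669, -0.223, 0.709], [0.001, 0.954, 0.299], [-0.743, -0.2, 0.638]]
contact_force: [-0.3, -0.1, -3.5]
opening: 0.0127
```

```bash
python3 -c "
from h import *
plan(0,[-15,138,188],5)
c=read_camera('side');d=read_camera('top');A=cv2.resize(c['img'][90:190,240:360,::-1],None,fx=4,fy=4);B=cv2.resize(d['img'][95:220,350:510,::-1],None,fx=2,fy=2);O=np.zeros((400,800,3),np.uint8);O[:400,:480]=A;O[:250,480:800]=B;cv2.imwrite('pics/dump2.png',O)
for n in('top','side'):
  for k in('large1','small1'): print(n,k,[((np.array(e['box'])*[640,400,640,400]).round().astype(int).tolist(),round(e['confidence'],2)) for e in look_for(n,k)])
"
```

```text
lip(grader mm) [-20. 156. 195.] tilt 46.6 drop 38.6 lat -21.9 mouth [-0.76 -0.18 -0.62]
    [-53, -83, 18] [-46. 198. 215.]    [53, -83, 18] [  6. 115. 175.]    [-53, -39, 0] [ -5. 217. 230.]    [53, -39, 0] [ 47. 133. 190.]    [-53, 96, 0] [ 97. 241. 314.]    [53, 96, 0] [150. 158. 275.]
j [ 14.  -1.  -9. 110.  -7.  29.  27.] t 22.15 F [-0.3 -0.1 -3.5] tgt [ 0.71  -0.099  0.292] per-row shift (const tool frame now) [ 0.0021 -0.0034 -0.0008]
lip(grader mm) [-15. 138. 188.] tilt 46.6 drop 38.6 lat -21.9 mouth [-0.76 -0.18 -0.62]
    [-53, -83, 18] [-41. 180. 208.]    [53, -83, 18] [ 11.  96. 168.]    [-53, -39, 0] [ -0. 198. 223.]    [53, -39, 0] [ 52. 115. 183.]    [-53, 96, 0] [103. 223. 307.]    [53, 96, 0] [155. 139. 268.]
top large1 [([450, 141, 468, 153], 0.71), ([451, 152, 462, 155], 0.55)]
top small1 [([480, 146, 484, 149], 0.63), ([474, 139, 481, 146], 0.42)]
side large1 [([317, 115, 325, 123], 0.51), ([321, 118, 335, 128], 0.37)]
side small1 []
```

View pics/dump2.png

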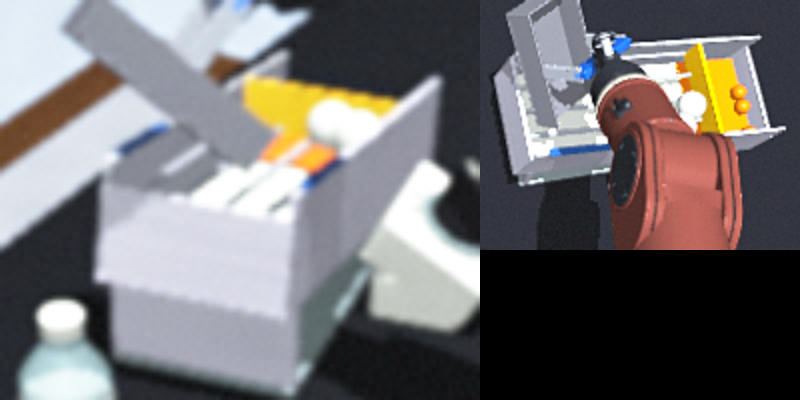

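{"name": "play_rows", "arguments": {
  "motion": [
    [[0.005, 0, -0.008, -0.004, 0.1], [0.005, 0, -0.008, -0.004, 0.1], [0.005, 0, -0.006, -0.003, 0.1], [0.005, 0, 0, 0, 0], [0.005, 0, 0, 0, 0]]
  ]
}}

```text
time_s: 22.95
tcp_pos: [0.6972, -0.1059, 0.2944]
orientation: [[0.669, 0.003, 0.744], [0.0, 1.0, -0.005], [-0.744, 0.003, 0.669]]
contact_force: [0.0, -0.0, -3.2]
opening: 0.0131
```

{"name": "play_rows", "arguments": {
  "motion": [
    [[0.005, -0.015, 0, 0, -0.1], [0.005, -0.015, 0.006, 0.006, -0.14], [0.005, -0.015, 0.006, 0.008, -0.149], [0.005, -0.015, 0.006, 0.01, -0.149], [0.005, -0.015, 0.006, 0.012, -0.149]]
  ]
}}

```text
time_s: 23.45
tcp_pos: [0.6645, -0.0694, 0.366]
orientation: [[0.664, -0.48, 0.573], [0.0, 0.766, 0.642], [-0.747, -0.427, 0.509]]
contact_force: [-0.0, -0.0, -2.3]
opening: 0.0133
```

```bash
python3 -c "
from h import *
plan(0,[-15,138,240],5); go([0.6763, 0.0442, 0.35],[.041,.999,.0])
c=read_camera('side');d=read_camera('top');A=cv2.resize(c['img'][70:190,240:360,::-1],None,fx=3,fy=3);B=cv2.resize(d['img'][95:220,345:510,::-1],None,fx=2.6,fy=2.6);O=np.zeros((400,800,3),np.uint8);O[:360,:360]=A;O[:325,365:794]=B;cv2.imwrite('pics/dump3.png',O)
"
```

```text
lip(grader mm) [-66. 132. 259.] tilt 32.6 drop 29.8 lat -11.9 mouth [-0.68 -0.54 -0.5 ]
    [-53, -83, 18] [-103.  168.  270.]    [53, -83, 18] [-29.  95. 248.]    [-53, -39, 0] [-69. 201. 277.]    [53, -39, 0] [  5. 128. 255.]    [-53, 96, 0] [ 23. 274. 344.]    [53, 96, 0] [ 97. 201. 322.]
j [ 13.  -8.  -8. 108.  -6.  38.  47.] t 23.45 F [-0.  -0.  -2.3] tgt [ 0.714 -0.056  0.347] per-row shift (const tool frame now) [ 0.0094 -0.001   0.0054]
lip(grader mm) [-15. 138. 240.] tilt 32.6 drop 29.8 lat -11.9 mouth [-0.68 -0.54 -0.5 ]
    [-53, -83, 18] [-52. 174. 251.]    [53, -83, 18] [ 22. 102. 229.]    [-53, -39, 0] [-18. 207. 258.]    [53, -39, 0] [ 56. 134. 236.]    [-53, 96, 0] [ 73. 280. 325.]    [53, 96, 0] [147. 208. 303.]
j [ 13.  -8.  -8. 108.  -6.  38.  47.] tilt 41.6 toolx [ 0.664  0.    -0.747] p [ 0.664 -0.069  0.366] roll -0.843 now [0.0198 0.0882 0.0717] after [0.0198 0.0052 0.1135] F [-0.  -0.  -2.3] 0.0133 t 23.45
```

View pics/dump3.png

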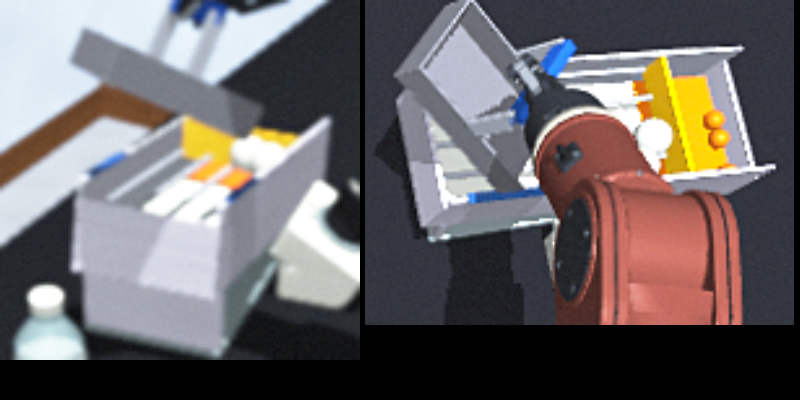

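{"name": "play_rows", "arguments": {
  "motion": [
    [[0.005, 0, 0.01, 0.01, -0.14], [0.005, 0, 0.01, 0.015, -0.14], [0.005, 0, 0.01, 0.02, -0.14], [0.005, 0, 0.005, 0.03, -0.14], [0.005, 0, 0, 0.035, -0.14]]
  ]
}}

```text
time_s: 24.05
tcp_pos: [0.6851, 0.0446, 0.3814]
orientation: [[0.665, -0.735, 0.132], [-0.004, 0.173, 0.985], [-0.747, -0.655, 0.112]]
contact_force: [0.3, 0.1, -2.3]
opening: 0.0125
```

```bash
python3 -c "
from h import *
go([0.51, 0.37, 0.33],[.039,.999,.0]); s,p,R=S(); rep(R,p)"
```

```text
j [  6.  -6. -16. 105.   9.  40.  64.] tilt 41.7 toolx [ 0.665 -0.004 -0.747] p [0.685 0.045 0.381] roll -0.145 now [-0.0794  0.2188  0.2916] after [-0.0794  0.1744  0.3201] F [ 0.3  0.1 -2.3] 0.0125 t 24.05
lip(grader mm) [-15. 171. 297.] tilt 6.1 drop 5.8 lat -1.7 mouth [-0.3  -0.95 -0.1 ]
    [-53, -83, 18] [-65. 186. 298.]    [53, -83, 18] [ 36. 155. 295.]    [-53, -39, 0] [-52. 230. 285.]    [53, -39, 0] [ 49. 199. 282.]    [-53, 96, 0] [-12. 358. 299.]    [53, 96, 0] [ 89. 327. 295.]
```

{"name": "play_rows", "arguments": {
  "motion": [
    [[0.005, 0, 0.01, 0.02, -0.145], [0.005, -0.008, 0.019, 0.035, 0], [0.005, -0.009, 0.02, 0.038, 0], [0.005, -0.009, 0.02, 0.038, 0], [0.005, -0.009, 0.02, 0.038, 0]]
  ]
}}

```text
time_s: 24.55
tcp_pos: [0.6022, 0.2215, 0.3482]
orientation: [[0.663, -0.748, 0.029], [-0.003, 0.037, 0.999], [-0.748, -0.663, 0.022]]
contact_force: [-0.5, 0.2, -2.2]
opening: 0.0132
```

{"name": "play_rows", "arguments": {
  "motion": [
    [[0.005, -0.009, 0.02, 0.038, 0], [0.005, -0.009, 0.02, 0.038, 0], [0.005, -0.009, 0.02, 0.038, 0]]
  ]
}}

```text
time_s: 24.85
tcp_pos: [0.5399, 0.3419, 0.3282]
orientation: [[0.662, -0.749, 0.036], [-0.0, 0.048, 0.999], [-0.75, -0.661, 0.031]]
contact_force: [1.5, 1.1, -3.5]
opening: 0.0133
```

```bash
python3 -c "
from h import *
go([0.50, 0.364, 0.2],[.039,.999,.0]); s,p,R=S(); rep(R,p); print(R.round(3).tolist())"
```

```text
j [ -6.  -3. -46. 107.  38.  53.  17.] tilt 41.4 toolx [ 0.662 -0.    -0.75 ] p [0.54  0.342 0.328] roll -0.018 now [0.0697 0.1157 0.0166] after [0.0697 0.1154 0.0188] F [ 1.5  1.1 -3.5] 0.0133 t 24.85
lip(grader mm) [-109.  476.  250.] tilt 1.9 drop 1.2 lat -1.5 mouth [-0.2  -0.98 -0.02]
    [-53, -83, 18] [-161.  487.  252.]    [53, -83, 18] [-57. 465. 249.]    [-53, -39, 0] [-152.  530.  235.]    [53, -39, 0] [-48. 509. 232.]    [-53, 96, 0] [-125.  662.  237.]    [53, 96, 0] [-21. 641. 235.]
[[0.662, -0.749, 0.036], [-0.0, 0.048, 0.999], [-0.75, -0.661, 0.031]]
```

{"name": "play_rows", "arguments": {
  "motion": [
    [[0.005, 0.022, 0.038, 0.006, -0.02], [0.005, 0.022, 0.038, 0.006, 0], [0.005, 0.022, 0.038, 0.006, 0]]
  ]
}}

```text
time_s: 25.15
tcp_pos: [0.4957, 0.3756, 0.2048]
orientation: [[0.664, -0.748, 0.016], [0.017, 0.037, 0.999], [-0.748, -0.663, 0.037]]
contact_force: [1.2, -0.9, -2.8]
opening: 0.0132
```

```bash
python3 -c "
from h import *
go([0.50, 0.364, 0.115],[.039,.999,.0]); s,p,R=S(); rep(R,p); print(tray(R,p,[0,0,0]))"
```

```text
j [-12.   5. -51. 117.  55.  50.  -6.] tilt 41.6 toolx [ 0.664  0.017 -0.748] p [0.496 0.376 0.205] roll -0.007 now [ 0.0698  0.0558 -0.0148] after [ 0.0698  0.056  -0.0144] F [ 1.2 -0.9 -2.8] 0.0132 t 25.15
lip(grader mm) [-146.  516.  126.] tilt 2.0 drop 1.6 lat -1.3 mouth [-0.18 -0.98 -0.03]
    [-53, -83, 18] [-198.  525.  127.]    [53, -83, 18] [-94. 506. 125.]    [-53, -39, 0] [-190.  569.  111.]    [53, -39, 0] [-86. 550. 108.]    [-53, 96, 0] [-165.  702.  114.]    [53, 96, 0] [-61. 682. 112.]
[0.48063898 0.37161646 0.11051063]
```

{"name": "play_rows", "arguments": {
  "motion": [
    [[0.005, 0.025, 0.022, -0.002, 0], [0.005, 0.023, 0.02, -0.002, 0], [0.005, 0.015, 0.014, -0.001, 0], [0.005, 0.004, 0.004, 0, 0]]
  ]
}}

```text
time_s: 25.55
tcp_pos: [0.488, 0.3747, 0.1004]
orientation: [[0.651, -0.759, 0.018], [0.022, 0.042, 0.999], [-0.759, -0.65, 0.044]]
contact_force: [0.4, -0.9, -3.1]
opening: 0.013
```

```bash
python3 -c "
from h import *
s,p,R=S(); rep(R,p); print(tray(R,p,[0,0,0]),s['contact_force'])"
```

```text
lip(grader mm) [-155.  517.   22.] tilt 3.0 drop 1.9 lat -2.3 mouth [-0.18 -0.98 -0.03]
    [-53, -83, 18] [-207.  526.   24.]    [53, -83, 18] [-103.  507.   19.]    [-53, -39, 0] [-199.  570.    7.]    [53, -39, 0] [-95. 551.   3.]    [-53, 96, 0] [-175.  703.   12.]    [53, 96, 0] [-70. 684.   7.]
[0.47128332 0.37148388 0.00642511] [ 0.44807521 -0.89476508 -3.12047933]
```

{"name": "play_rows", "arguments": {
  "motion": [
    [[0.005, 0.0025, 0.0025, 0, 0], [0.03, 0, 0, 0, 0], [0.06, 0, 0, 0, 0], [0.08, 0, 0, 0, 0], [0.08, 0, 0, 0, 0]]
  ]
}}

```text
time_s: 26.05
tcp_pos: [0.4894, 0.3787, 0.1011]
orientation: [[0.653, -0.757, 0.019], [0.028, 0.049, 0.998], [-0.757, -0.651, 0.053]]
contact_force: [-0.4, 0.0, 0.0]
opening: 0.0704
```

{"name": "play_rows", "arguments": {
  "motion": [
    [[0.08, -0.02, 0, 0, 0], [0.08, -0.03, 0, 0, 0], [0.08, -0.03, 0, 0, 0], [0.08, -0.03, 0, 0, 0], [0.08, -0.02, -0.02, 0, 0]]
  ]
}}

```text
time_s: 26.55
tcp_pos: [0.417, 0.3723, 0.2135]
orientation: [[0.65, -0.76, 0.022], [0.024, 0.05, 0.998], [-0.76, -0.648, 0.051]]
contact_force: [1.3, 0.2, -0.1]
opening: 0.0799
```

{"name": "play_rows", "arguments": {
  "motion": [
    [[0.08, -0.03, -0.035, 0, 0], [0.08, -0.03, -0.035, 0, 0], [0.08, 0, 0, 0, 0]]
  ]
}}

```text
time_s: 26.85
tcp_pos: [0.4309, 0.3685, 0.3141]
orientation: [[0.655, -0.755, 0.019], [0.029, 0.051, 0.998], [-0.755, -0.654, 0.055]]
contact_force: [-0.6, 0.5, -0.0]
opening: 0.0801
```

```bash
python3 -c "
from h import *
s,p,R=S(); print(p.round(3),s['contact_force'].round(1),s['opening'])
c=read_camera('side');d=read_camera('top');A=cv2.resize(c['img'][200:320,215:345,::-1],None,fx=3,fy=3);B=cv2.resize(d['img'][95:220,345:510,::-1],None,fx=2.4,fy=2.4);D=cv2.resize(d['img'][175:260,215:305,::-1],None,fx=3.2,fy=3.2);E=cv2.resize(d['img'][120:175,440:500,::-1],None,fx=5,fy=5);O=np.zeros((600,800,3),np.uint8);O[:360,:390]=A;O[:300,400:796]=B;O[310:582,400:688]=D;O[362:600,0:300]=E[:238];cv2.imwrite('pics/fin.png',O)
for n in('reagent','jar','plate'): print(n,[((np.array(e['box'])*[640,400,640,400]).round().astype(int).tolist(),round(e['confidence'],2)) for e in look_for('top',n)])
"
```

```text
[0.431 0.369 0.314] [-0.6  0.5 -0. ] 0.08006329609968632
reagent [([307, 141, 331, 165], 0.8), ([232, 199, 287, 236], 0.41)]
jar [([246, 137, 266, 164], 0.93)]
plate [([335, 221, 370, 243], 0.67)]
```

View pics/fin.png

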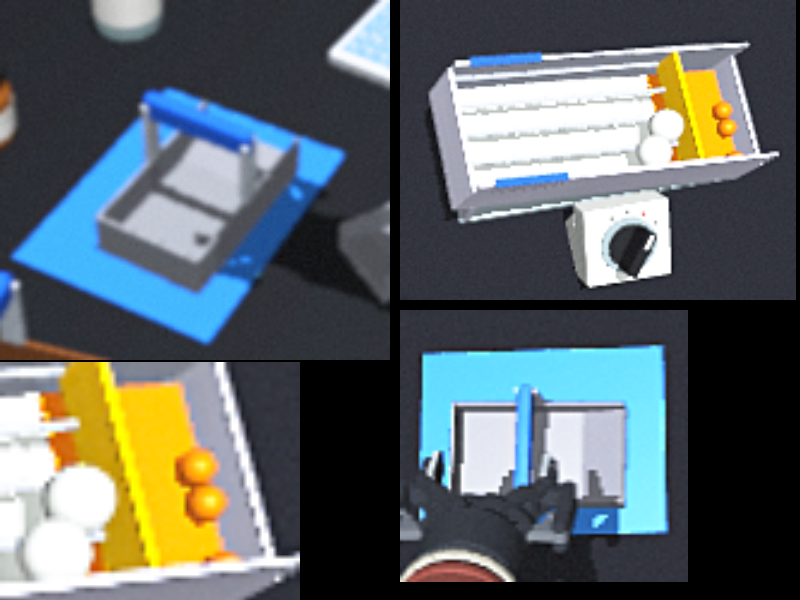

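Every goal state shows in the picture, so I'm handing in.

```bash
python3 -c "
from h import *
print(job_done())"
```

```text
the job is handed in; nothing more can be done
None
```

The job is handed in at about 27 s of the 67 s allowed. The hand-in reported no verdict, so the results below are from my own last checks.

**What I did**
- **Tool tilt:** the moves only allow shifts and a roll. I tilted the tool about 45° outward by reaching past the arm's limit, and kept that tilt for the rest of the job.
- **Dial:** I gripped the bar and turned it two clicks clockwise.
- **Tray:** I picked the grey tray up by its bar and rolled it mouth-down over the infeed until it was empty. I then set it back on the mat.

**What the last pictures showed**
- **Dial:** the pointer matched my model at about 1.0 rad.
- **Balls:** both white balls were on the rails at the cross wall. Three orange balls were in the bay, the third partly hidden by the near wall.
- **Tray:** empty and flat on the mat, about 20 mm off centre by my estimate.
- **Bystanders:** the detector boxes for the bottle, jar and plate were within about 3 pixels of the start.
- **Contact:** the gripper was clear of everything.

**What went wrong or disagreed**
- On the way to the dial the arm ran into a joint limit, and the force reading jumped to about 80 N in all. It cleared when I backed off.
- At the dial, joints 4 and 5 read as sitting at their range limits.
- The tray leaned about 3° when I released it, before it settled flat.

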